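# Get the casting table ready for the next pour

### The arm

A 7-joint arm with a two-finger parallel gripper is mounted at the origin on the work surface. World frame = base frame: x ahead of the robot, y to its left, z up, the work surface at z = 0. Lengths are in m, angles in rad, forces in N, time in s.
With the tool pointing down it reaches from about 0.35 to 0.775 m from the base axis. Payload 3.1 kg.
Tool frame: the origin (TCP) lies on the front face of the gripper's body, between the roots of the fingers; the fingertips stand 73 mm ahead of it and the grasp point (between the pads) lies 54 mm ahead of it (ctrl.grip_depth is the distance from the TCP to the grasp point, in m); z points along the fingers, y is the line along which they close (so a half turn about z gives the same grasp; the last joint's range is limited). The gripper opens to 85 mm and grips with 20 to 120 N. Pads are 22 mm wide; open, the fingers measure 114 mm over their backs; the gripper's body (76 mm by 85 mm) begins 54 mm behind the grasp point. The pads swing forward as they close: fully open they stand 13 mm farther back than shut.
Start: joints at [1.079, 0.311, 0.014, 1.512, -0.004, 1.319, -0.027], TCP at [0.239, -0.495, 0.304] pointing down, gripper open.
Joint ranges: [-2.7, 2.7], [-0.3, 1.91], [-1.27, 1.3], [0.12, 2.57], [-1.44, 4.58], [0.2, 2.03], [-3.05, 3.05]. Speed limits (rad/s): [2.79, 2.79, 3.14, 3.14, 3.14, 3.14, 3.14].

### API

Orientations are given as a rotation vector (axis times angle).
In Python, from station import ctrl gives the robot as it stands. The module is installed in compiled form; this text tells all that it offers.
- The arm moves only by the tool step_arm, never from a script. Its argument "increments" is a list of rows, each an object with "dp": the shift along the tool's x, y, z in m, a list of three; "yaw": the turn about the tool's z in rad; "hand": the finger opening in m, from 0 to 0.0854. In form: [{"dp": [tx, ty, tz], "yaw": yaw, "hand": hand}, ...]. A call has 1 to 10 rows; each row is the pose to reach, as a shift and turn from the pose commanded when the call began, along the tool's axes at that moment; what a row does not reach only later rows make up. A row lasts 1/12 s, in which the tool goes at most 41.7 mm and 7.16 degrees, less where a joint would pass 70% of its speed; a pose out of reach is approached as far as the arm can. A call with a gripper value outside its range is refused whole. The fingers move at their own pace and stop on an object; "squeeze" is the grip in N (left out, the last holds). Time passes only in rows, so rows that repeat a pose let the fingers close. It gives the time, the measured TCP pose, the force, the opening and the grip force at its end, in the units of the state.
- ctrl.read_state(): the state, without advancing time (a new reading comes with each control period).
- ctrl.get_image(name): name is "side" or "top" or "wrist"; returns (picture, depth): 400x640x3 uint8, red, green, blue; 400x640 float32, m along the optical axis (not along the pixel's ray), 0 where there is no reading.
- ctrl.calibration(name): a dict with "mtx" (3x3 intrinsics, pixels), "rvec" (rotation vector, rad) and "tvec" (3), from world to camera coordinates, as OpenCV has them. Camera axes: x right, y down, z forward; pixel columns grow to the right and rows downward; lengths in m; the calibration is good to about 2 mm. A picture is of the moment at which its call begins: read the wrist's pose just before it. calibration takes no time and is no camera call; for the wrist camera it gives the pose at the moment of the call.
- ctrl.finish_job(): hands the job in; it is judged then, once.
Trained networks look in the newest picture that a camera, given by its name, has taken for a name from the list of things; names that differ only in an ending like _2 or _b are one class to them, and where a whole thing is asked for, a point or a joint stands for the part that bears it (a point fixed in the world has none). Each returns a list of dicts, best first, with "conf" (0 to 1); they miss things now and then, are a little off and sometimes report something else, mostly with a low value. They report only what shows in the picture. A call takes as long as a camera call.
- ctrl.masks_of(camera, query): "pixels" (400x640 bool, what is visible of it) and "at" ([column, row] as shares, 0 to 1, of the picture: columns of its width, rows of its height, amid what is visible of it).
- ctrl.landmark_of(camera, query): "at" ([column, row] as shares, 0 to 1, of the picture: columns of its width, rows of its height: a listed point, or the origin of a listed thing).
The state is a dict: "t": time; "joints": joint angles; "joint_velocities": joint speeds; "joint_torque": joint torques, N m; "tool_pos": TCP position; "orientation": TCP orientation; "contact_force": force on the tool from outside, world axes, zero at the start; "ft_torque": the same for the moment, N m; "grip_width": finger opening in m; "gripper_force": force on a finger pad.
Only numpy, scipy, OpenCV 4.12 (cv2) and the standard library are available. Lean on these libraries where they do the work, as an engineer would, in place of code of your own. Each camera call takes 0.05 s, during which the arm holds its last target. There are 200 camera calls.

### The job

Clear the casting table by putting the round mould that stands on it into an empty pocket of the revolving stand, and turn the levelling screw until the table is level, with the bubble between its marks. Then turn the stand to bring each oblong mould to the open front of its dust hood, take it out, and set it flat on the levelled table, cavity up, until all the oblong moulds stand there side by side. Every round mould ends upright in a pocket of the stand, the table ends level, and the mallet, spray bottle and plaster ornament are left where they are.

Things in the scene. Friction and masses are not known exactly. Their poses are not given: they have to be found in the camera images.
- stand: the revolving mould stand, fixed to the bench. Origin on the bench under the turning axis; x points from its open front to its back, z up. A fixed clear dust hood stands over it: side walls at |y| = 192 mm from x = -110 to 195 mm, a back wall at x = 192 mm, a flat top 98 to 103 mm above the bench.
- hood_gap (a point): middle of the open front of the stand, 118 mm in front of its turning axis, at the height of the deck's top (35 mm); does not turn. The hood's top is cut away here and round the hub: open where the stand's x < 47 mm and |y| < 88 mm. Only a pocket brought here (within about 0.2 rad) can be picked from or filled from above
- deck (a joint): angle of the stand's turning deck (rad), counter-clockwise from above positive, no stops; light friction (0.1 N m), stays where it is left. The deck is a plywood disc 360 mm across, its top 35 mm above the bench, parted into six equal pockets by radial strips 5 mm thick and 8 mm high, with a lip 8 mm high at radius 172 mm
- hub_grip (a point): point to grip on the deck's handle, on the turning axis, 140 mm above the bench: a wooden bar 76 x 16 mm, 30 mm high (its top 153 mm above the bench), on top of the hub post; turns with the deck. x along the bar's length. The bar is above the top of the hood.
- pocket0 (a point): centre of one pocket of the deck, on the deck's top face, 118 mm from the turning axis; turns with the deck. The other five pockets are alike, every 60 degrees round the axis; the strips between them run midway
- plate_mid (a point): centre of the top face of the casting table's plate, an aluminium plate 300 mm (y) x 200 mm (x) x 12 mm, about 70 mm above the bench, hinged along its back edge (+x). x points to the hinge, z is normal to the plate. A spirit level is fixed along its left edge (y = 153 to 179 mm, its vial 13 mm above the plate)
- plate (a joint): tilt of the casting table (rad): 0 is level, negative means the front edge (towards the robot) is low. Moved only by the levelling screw. This reading scatters by about 0.008, so average it; the screw angle and the bubble tell the level more finely.
- screw (a joint): angle of the levelling screw (rad), clockwise from above positive. Clockwise raises the front of the plate, 0.008 rad of tilt per rad of screw; level at screw angle 0. Stops at -6.5 and 6.5. Turns with about 0.1 N m and stays where it is left. At the start it stands between -5.6 and -3 (front low)
- screw_grip (a point): point to grip on the levelling screw's handle, on its axis, 118 mm above the bench, in the middle of the front of the table, 135 mm from the plate's centre (35 mm in front of its front edge): a black bar 60 x 16 mm, 28 mm high (its top 130 mm above the bench), that turns with the screw and does not rise. x along the bar's length.
- bubble_mid (a point): the white bubble in the yellow-green vial of the spirit level on the plate's left edge; it runs along the plate's x towards the high end, 5 mm per 0.01 rad, and lies midway between the two black marks when the plate is level, and wholly between them within 0.008 rad.
- obl_a_mid (a point): an oblong mould: plaster jacket faced inside with silicone, leaf-shaped cavity open upwards; outside 80 x 52 x 42 mm high, 0.28 kg. The point is its centre, half-way up (21 mm above its underside); x along its 80 mm length, z up out of the cavity. 2 or 3 of the four oblong moulds are present, each in a pocket of the stand at any yaw.
- obl_b_mid (a point): an oblong mould: plaster jacket faced inside with silicone, leaf-shaped cavity open upwards; outside 80 x 52 x 42 mm high, 0.28 kg. The point is its centre, half-way up (21 mm above its underside); x along its 80 mm length, z up out of the cavity. 2 or 3 of the four oblong moulds are present, each in a pocket of the stand at any yaw.
- obl_c_mid (a point): an oblong mould: plaster jacket faced inside with silicone, leaf-shaped cavity open upwards; outside 80 x 52 x 42 mm high, 0.28 kg. The point is its centre, half-way up (21 mm above its underside); x along its 80 mm length, z up out of the cavity. 2 or 3 of the four oblong moulds are present, each in a pocket of the stand at any yaw.
- obl_d_mid (a point): an oblong mould: plaster jacket faced inside with silicone, leaf-shaped cavity open upwards; outside 80 x 52 x 42 mm high, 0.28 kg. The point is its centre, half-way up (21 mm above its underside); x along its 80 mm length, z up out of the cavity. 2 or 3 of the four oblong moulds are present, each in a pocket of the stand at any yaw.
- round_a_mid (a point): a round mould: plaster jacket faced inside with silicone, flower-shaped cavity open upwards; 64 mm across, 42 mm high, 0.24 kg. The point is its centre, half-way up. This is the one that stands on the casting table at the start.
- round_b_mid (a point): a round mould: plaster jacket faced inside with silicone, flower-shaped cavity open upwards; 64 mm across, 42 mm high, 0.24 kg. The point is its centre, half-way up. In a pocket of the stand at the start; it stays in the stand.
- round_c_mid (a point): a round mould: plaster jacket faced inside with silicone, flower-shaped cavity open upwards; 64 mm across, 42 mm high, 0.24 kg. The point is its centre, half-way up. In a pocket of the stand at the start; it stays in the stand.
- mallet: a mallet, white rubber head 60 mm across and 100 mm long on a wooden handle, 280 mm long in all, lying on the bench right of the casting table; not part of the job. Origin on the bench under the middle of its head.
- sprayer: a white spray bottle, 68 mm across, 203 mm high, standing at the back of the bench; not part of the job. Origin at the centre of its underside.
- ornament: a plaster leaf ornament 110 x 70 mm, about 20 mm thick, lying on the bench in front of the robot; not part of the job. Origin at the centre of its underside.

How it is judged:
On the way:
1. the casting table is cleared (the round mould back in the stand) and level, before any oblong mould is set on it (value of joint plate between -0.008 and 0.008 rad and not (x of obl_a_mid in the frame of plate_mid between -0.075 and 0.075 m and y of obl_a_mid in the frame of plate_mid between -0.125 and 0.125 m and z of obl_a_mid in the frame of plate_mid between 0.016 and 0.026 m) and not (x of obl_b_mid in the frame of plate_mid between -0.075 and 0.075 m and y of obl_b_mid in the frame of plate_mid between -0.125 and 0.125 m and z of obl_b_mid in the frame of plate_mid between 0.016 and 0.026 m) and not (x of obl_c_mid in the frame of plate_mid between -0.075 and 0.075 m and y of obl_c_mid in the frame of plate_mid between -0.125 and 0.125 m and z of obl_c_mid in the frame of plate_mid between 0.016 and 0.026 m) and not (x of obl_d_mid in the frame of plate_mid between -0.075 and 0.075 m and y of obl_d_mid in the frame of plate_mid between -0.125 and 0.125 m and z of obl_d_mid in the frame of plate_mid between 0.016 and 0.026 m) and not (x of round_a_mid in the frame of plate_mid between -0.075 and 0.075 m and y of round_a_mid in the frame of plate_mid between -0.125 and 0.125 m and z of round_a_mid in the frame of plate_mid between 0.016 and 0.026 m) and horizontal distance between round_a_mid and hub_grip between 0.07 and 0.15 m and height (world z) of round_a_mid between 0.051 and 0.061 m and angle between round_a_mid's own z axis and vertical below 0.08 rad), for 0.3 s.
At the end, for the whole second after the job is handed in: table level within 0.008 rad; every oblong mould upright (0.08 rad) and resting on the plate, centre 25 mm or more inside its edges; all round moulds upright on the deck, centres 70 to 150 mm from its axis; all at rest (value of joint plate between -0.008 and 0.008 rad and x of obl_a_mid in the frame of plate_mid between -0.075 and 0.075 m and y of obl_a_mid in the frame of plate_mid between -0.125 and 0.125 m and z of obl_a_mid in the frame of plate_mid between 0.016 and 0.026 m and angle between each of obl_a_mid, obl_b_mid, obl_c_mid, obl_d_mid, round_a_mid, round_b_mid, round_c_mid's own z axis and vertical below 0.08 rad and linear speed of each of obl_a, obl_b, obl_c, obl_d, round_a, round_b, round_c below 0.02 m/s and x of obl_b_mid in the frame of plate_mid between -0.075 and 0.075 m and y of obl_b_mid in the frame of plate_mid between -0.125 and 0.125 m and z of obl_b_mid in the frame of plate_mid between 0.016 and 0.026 m and x of obl_c_mid in the frame of plate_mid between -0.075 and 0.075 m and y of obl_c_mid in the frame of plate_mid between -0.125 and 0.125 m and z of obl_c_mid in the frame of plate_mid between 0.016 and 0.026 m and x of obl_d_mid in the frame of plate_mid between -0.075 and 0.075 m and y of obl_d_mid in the frame of plate_mid between -0.125 and 0.125 m and z of obl_d_mid in the frame of plate_mid between 0.016 and 0.026 m and horizontal distance between round_a_mid and hub_grip between 0.07 and 0.15 m and height (world z) of round_a_mid between 0.051 and 0.061 m and horizontal distance between round_b_mid and hub_grip between 0.07 and 0.15 m and height (world z) of round_b_mid between 0.051 and 0.061 m and horizontal distance between round_c_mid and hub_grip between 0.07 and 0.15 m and height (world z) of round_c_mid between 0.051 and 0.061 m); the robot touches nothing.
It fails at once if the mallet is moved by more than 30 mm (distance of mallet from where it was at the start of the episode above 0.03 m).
It fails at once if the spray bottle is moved by more than 30 mm (distance of sprayer from where it was at the start of the episode above 0.03 m).
It fails at once if the plaster ornament is moved by more than 30 mm (distance of ornament from where it was at the start of the episode above 0.03 m).
Of obl_a, obl_b, obl_c, obl_d only 2 to 3 are there at a start; the rules pass over those that are not, and their reading is None.
At some moment in a run one of obl_a, obl_b, obl_c, obl_d, round_a may be knocked a few centimetres aside while the robot is not near it.
It also fails if it takes over 210 s, if anything falls off the work surface, if the arm or the gripper's body presses on something with over 40 N, if the wrist force passes 120 N, or if a joint passes its speed limit or range.

## Working session

There is one attempt and no reset: what is moved stays moved. The work goes in short steps, Python scripts to look and compute and a tool call to move; the robot and the scene stay as the last step left them, time stands still between calls to the robot, and variables do not carry over. Pictures are saved under pics/ and viewed, at most 14 in all, crops included, and the job is handed in when it is done.

Besides the shell and the picture viewer there is one more tool, called after "Request:" as name(argument=value, ...), one argument or row to a line, values as JSON. step_arm: Moves the arm, as the interface text tells. Its arguments: {"type":"object","properties":{"increments":{"type":"array","items":{"type":"object","properties":{"dp":{"type":"array","items":{"type":"number"}},"yaw":{"type":"number"},"hand":{"type":"number"}}}},"squeeze":{"type":"number"}},"required":["increments"]}

```bash
mkdir -p pics
cat > h.py <<'E'
import numpy as np, cv2
from scipy.spatial.transform import Rotation as R
from station import ctrl
def cal(n):
    c=ctrl.calibration(n); return np.array(c['mtx']),R.from_rotvec(np.ravel(c['rvec'])).as_matrix(),np.ravel(c['tvec'])
def save(n,f,img=None):
    if img is None: img=ctrl.get_image(n)[0]
    cv2.imwrite('pics/'+f,img[:,:,::-1])
def ray(n,uv,c=None):
    K,Rm,t=c or cal(n); d=Rm.T@np.linalg.solve(K,[uv[0],uv[1],1]); return -Rm.T@t,d
def atz(n,uv,z,c=None):
    o,d=ray(n,uv,c); return o+d*(z-o[2])/d[2]
def cloud(n,depth,c=None):
    K,Rm,t=c or cal(n); v,u=np.mgrid[:400,:640]; 
    p=np.stack([(u-K[0,2])/K[0,0]*depth,(v-K[1,2])/K[1,1]*depth,depth],-1); return (p-t)@Rm
def tri(n1,p1,n2,p2,c1=None,c2=None):
    o1,d1=ray(n1,p1,c1);o2,d2=ray(n2,p2,c2)
    s=np.linalg.lstsq(np.stack([d1,-d2],1),o2-o1,rcond=None)[0]
    a,b=o1+s[0]*d1,o2+s[1]*d2; return (a+b)/2,np.linalg.norm(a-b)
def px(a): return np.array(a)*[640,400]
E
python3 - <<'E'
from h import *
s=ctrl.read_state(); print(s['t'],s['tool_pos'],s['orientation'],s['grip_width'])
for n in ['top','side']:
    save(n,n+'0.png')
    K,Rm,t=cal(n); print(n,K[0,0],(-Rm.T@t).round(3))
    for q in ['hub_grip','hood_gap','pocket0','plate_mid','screw_grip','bubble_mid','round_a_mid','obl_a_mid','stand','mallet','sprayer','ornament']:
        print(n,q,[(px(d['at']).round(1).tolist(),round(d['conf'],2)) for d in ctrl.landmark_of(n,q)[:6]])
E
```

```text
0.0 [ 0.23890167 -0.494785    0.30281531] [-3.06023290e+00 -7.00142491e-01  9.44009075e-04] 0.0858475153734601
top 385.7187932231912 [ 0.407 -0.092  1.292]
top hub_grip [([198.7, 223.9], 0.67)]
top hood_gap [([196.4, 220.4], 0.74)]
top pocket0 [([247.4, 233.4], 0.61), ([359.9, 192.9], 0.38)]
top plate_mid [([376.1, 204.1], 0.68)]
top screw_grip [([374.2, 252.1], 0.62), ([177.7, 247.6], 0.61), ([198.7, 221.8], 0.21)]
top bubble_mid [([296.0, 152.5], 0.34)]
top round_a_mid [([359.0, 195.9], 0.91), ([196.4, 189.0], 0.58), ([195.5, 220.6], 0.31)]
top obl_a_mid []
top stand []
top mallet []
top sprayer [([292.4, 152.4], 0.81)]
top ornament [([304.6, 258.1], 0.64)]
side 385.1483645068581 [0.205 0.791 0.634]
side hub_grip []
side hood_gap []
side pocket0 [([307.9, 282.1], 0.63)]
side plate_mid [([338.9, 187.5], 0.94)]
side screw_grip [([381.7, 177.9], 0.5)]
side bubble_mid []
side round_a_mid [([321.9, 185.6], 0.55)]
side obl_a_mid [([254.7, 269.9], 0.66)]
side stand [([271.4, 324.0], 0.77)]
side mallet [([381.5, 169.7], 0.6), ([308.8, 280.7], 0.47)]
side sprayer [([245.7, 230.2], 0.57)]
side ornament [([363.3, 254.2], 0.73)]
```

View pics/top0.png

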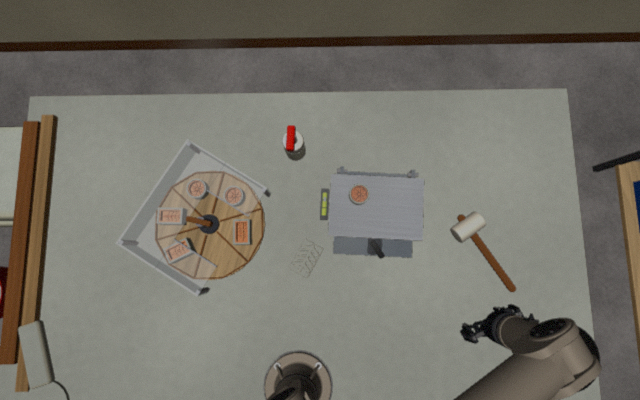

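View pics/side0.png

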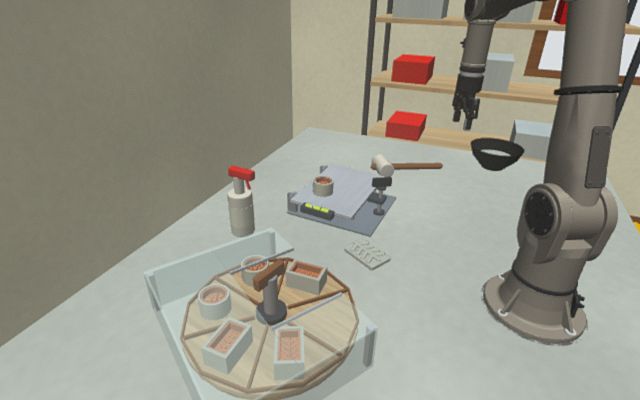

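Run:
```python
from h import *
img,dep=ctrl.get_image('top'); P=cloud('top',dep)
for nm,uv in dict(A=(190,145),B=(125,240),C=(203,290),D=(267,192)).items(): print(nm,atz('top',uv,.1).round(3))
def comp(m,nm,mn=15):
    n,l,st,c=cv2.connectedComponentsWithStats(m.astype(np.uint8))
    for i in range(1,n):
        if st[i,4]>=mn:
            q=P[l==i]; r=cv2.minAreaRect(q[:,:2].astype(np.float32)*1000)
            print(nm,c[i].round(),st[i,4],'med',np.median(q,0).round(3),'rect',np.round(r[0]),np.round(r[1]),round(r[2]))
Z=P[...,2]; reg=(P[...,0]>0.1)&(dep>0)&(P[...,1]>-.35)
comp((Z>.125)&(Z<.17)&reg,'hi')
# moulds: lighter than wood
print('depth at moulds',[ (uv,Z[uv[1],uv[0]].round(3)) for uv in [(243,232),(170,216),(178,250),(198,188),(235,195),(225,258),(210,224),(359,195),(235,225),(190,221)]])
comp((Z>.062)&(Z<.095)&reg,'mid')
comp((Z>.105)&(Z<.125)&reg,'tab',8)
for q in ['obl_a','round_a','hub_grip','screw_grip','plate_mid']:
  for cam in ['top','side']:
    if cam=='side' and q=='obl_a': ctrl.get_image('side')
    for d in ctrl.masks_of(cam,q)[:5]: print(cam,q,px(d['at']).round(),round(d['conf'],2),d['pixels'].sum())
a,b=tri('top',(359,195.5),'side',(322,185.6)); print('round',a.round(3),b)
v,u=np.where((Z>.06)&(Z<.08)&(P[...,1]<0)&(P[...,1]>-.45)&(P[...,0]>.25)); q=P[v,u]; print('plate',q.min(0),q.max(0),np.linalg.lstsq(np.c_[q[:,:2],np.ones(len(q))],q[:,2],rcond=None)[0])
K,Rm,t=cal('top')
cv2.imwrite('pics/topz.png',cv2.resize(img[130:310,110:280,::-1],None,fx=3.3,fy=3.3,interpolation=cv2.INTER_CUBIC))
```

```text
A [0.759 0.334 0.1  ]
B [0.46  0.523 0.1  ]
C [0.306 0.278 0.1  ]
D [0.604 0.086 0.1  ]
hi [298. 141.] 123 med [ 0.757 -0.014  0.13 ] rect [759. -17.] [25. 62.] 84
hi [284. 140.] 43 med [0.765 0.027 0.13 ] rect [762.  30.] [45. 13.] 1
hi [199. 221.] 180 med [0.511 0.282 0.151] rect [513. 283.] [77. 28.] 70
hi [377. 249.] 103 med [ 0.422 -0.249  0.13 ] rect [ 423. -249.] [59. 15.] 32
depth at moulds [((243, 232), np.float64(0.062)), ((170, 216), np.float64(0.103)), ((178, 250), np.float64(0.107)), ((198, 188), np.float64(0.104)), ((235, 195), np.float64(0.105)), ((225, 258), np.float64(0.037)), ((210, 224), np.float64(0.146)), ((359, 195), np.float64(0.094)), ((235, 225), np.float64(0.073)), ((190, 221), np.float64(0.15))]
mid [296. 152.] 62 med [ 0.732 -0.004  0.081] rect [741.  -2.] [27. 66.] 14
mid [365. 207.] 4572 med [ 0.554 -0.231  0.067] rect [ 550. -217.] [276. 276.] 86
mid [359. 193.] 89 med [ 0.594 -0.203  0.093] rect [ 596. -203.] [40. 43.] 14
mid [241. 231.] 290 med [0.482 0.176 0.075] rect [483. 170.] [79. 53.] 1
mid [186. 242.] 70 med [0.453 0.343 0.076] rect [445. 345.]
[... 1430 characters left out ...]
33 0.436 0.106] rect [434. 437.] [ 9. 18.] 90
tab [376. 252.] 12 med [ 0.415 -0.246  0.116] rect [ 414. -246.] [40.  1.] 32
tab [193. 252.] 8 med [0.42  0.312 0.106] rect [420. 310.] [17.  8.] 59
tab [210. 263.] 16 med [0.385 0.257 0.106] rect [387. 257.] [22. 16.] 28
tab [177. 280.] 10 med [0.334 0.356 0.106] rect [335. 354.] [11. 13.] 33
tab [195. 292.] 11 med [0.301 0.3   0.106] rect [301. 301.] [ 8. 19.] 13Traceback (most recent call last):
  File "<stdin>", line 19, in <module>
ValueError: it knows: bubble_mid, deck, hood_gap, hub_grip, mallet, obl_a_mid, obl_b_mid, obl_c_mid, obl_d_mid, ornament, plate, plate_mid, pocket, round_a_mid, round_b_mid, round_c_mid, screw, screw_grip, spraye
```

```bash
cat >> h.py <<'E'
def plan(x,y,z,close_yaw=None,end=False):
    """TCP target (or grasp point if end) and world yaw of closing axis -> dp, yaw"""
    s=ctrl.read_state(); Rt=R.from_rotvec(s['orientation']).as_matrix()
    if end: z=z+ctrl.grip_depth
    dp=Rt.T@(np.array([x,y,z])-s['tool_pos']); yw=None
    if close_yaw is not None:
        cur=np.arctan2(Rt[1,1],Rt[0,1]); d=(cur-close_yaw+np.pi/2)%np.pi-np.pi/2; yw=round(d,3)
    print('t',round(s['t'],1),'tcp',np.round(s['tool_pos'],3),'dp',dp.round(4).tolist(),'yaw',yw,'j7',round(s['joints'][6],2),'w',round(s['grip_width'],3),'tilt',np.round(Rt[:,2],3))
    return dp,yw
E
python3 - <<'E'
from h import *
img,dep=ctrl.get_image('top')
cv2.imwrite('pics/topz.png',cv2.resize(img[130:310,110:280,::-1],None,fx=3.3,fy=3.3,interpolation=cv2.INTER_CUBIC))
P=cloud('top',dep)
for w in ['round_a_mid','obl_a_mid']:
  for n in ['top','side']:
    if n=='side' and w=='round_a_mid': ctrl.get_image('side')
    for d in ctrl.masks_of(n,w)[:5]: print(n,w,px(d['at']).round(1),round(d['conf'],2),d['pixels'].sum())
print(tri('top',(359,195.5),'side',(322,185.6)))
q=P[(P[...,2]>.06)&(P[...,2]<.08)&(P[...,1]<-.09)&(P[...,1]>-.45)&(P[...,0]>.4)].astype(np.float32)
print('plate',cv2.minAreaRect(q[:,:2]*1000),q.min(0),q.max(0),np.linalg.lstsq(np.c_[q[:,:2],np.ones(len(q))],q[:,2],rcond=None)[0])
plan(.47,.2,.40,-.35)
E
```

```text
top round_a_mid [359. 196.] 0.82 362
top round_a_mid [221.6 232.5] 0.44 3960
side round_a_mid [323.3 183.4] 0.7 336
side obl_a_mid [251.2 270. ] 0.73 305
(array([ 0.59483711, -0.20106982,  0.08870282]), np.float64(0.009463038672611187))
plate ((547.4100341796875, -247.97303771972656), (319.25091552734375, 275.8291015625), 86.40165710449219) [ 0.41026434 -0.41223884  0.06002135] [ 0.6918343  -0.09108416  0.07977188] [0.02752879 0.00046975 0.05212077]
t 1.6 tcp [ 0.239 -0.495  0.304] dp [0.5102, -0.5258, -0.0961] yaw -0.771 j7 -0.03 w 0.085 tilt [ 0. -0. -1.]
```

View pics/topz.png

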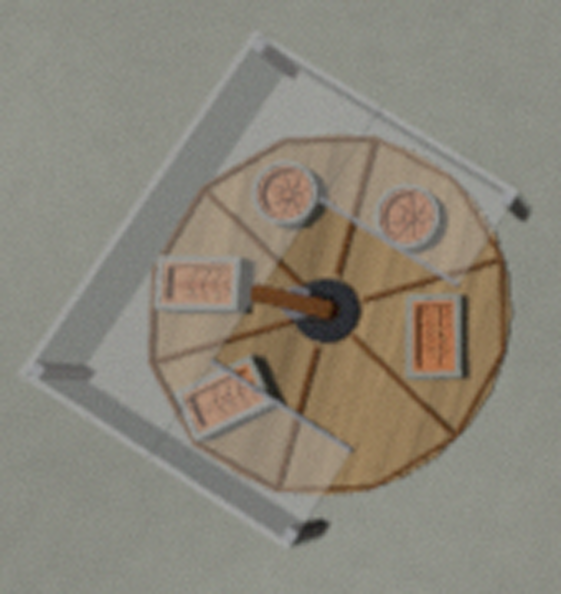

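Run:
```python
from h import *
c=atz('top',(110+328/3.3,130+310/3.3),.04); print(c)
E=[atz('top',(110+a/3.3,130+b/3.3),.04)for a,b in[(375,140),(500,260),(455,435),(280,490),(155,360),(205,185)]]
E=np.array(E); print('mean',E.mean(0)); h=E.mean(0)
a=[np.arctan2(*(e-h)[1::-1]) for e in E]; print(np.round(a,3));
```

```text
[0.51102971 0.28208895 0.04      ]
mean [0.51119453 0.28179167 0.04      ]
[-0.242 -1.299 -2.343  2.906  1.842  0.787]
```

Request:
step_arm(
  increments=[
    {"dp": [0.255, -0.26, -0.096], "yaw": -0.4, "hand": 0.08},
    {"dp": [0.255, -0.26, -0.096], "yaw": -0.4, "hand": 0.08},
    {"dp": [0.255, -0.26, -0.096], "yaw": -0.4, "hand": 0.08},
    {"dp": [0.255, -0.26, -0.096], "yaw": -0.4, "hand": 0.08},
    {"dp": [0.51, -0.525, -0.096], "yaw": -0.77, "hand": 0.08},
    {"dp": [0.51, -0.525, -0.096], "yaw": -0.77, "hand": 0.08},
    {"dp": [0.51, -0.525, -0.096], "yaw": -0.77, "hand": 0.08},
    {"dp": [0.51, -0.525, -0.096], "yaw": -0.77, "hand": 0.08},
    {"dp": [0.51, -0.525, -0.096], "yaw": -0.77, "hand": 0.08},
    {"dp": [0.51, -0.525, -0.096], "yaw": -0.77, "hand": 0.08},
  ],
)

```text
t: 2.48
tool_pos: [0.369, -0.1042, 0.3703]
orientation: [2.574, 1.798, 0.0]
contact_force: [1.3, -0.3, -0.3]
grip_width: 0.08
gripper_force: 0.0
```

Run:
```python
from h import *
plan(.49,.24,.38,-.35)
```

```text
t 2.5 tcp [ 0.369 -0.104  0.37 ] dp [0.3648, -0.0049, -0.01] yaw -0.001 j7 -0.09 w 0.08 tilt [ 0.001 -0.001 -1.   ]
```

Request:
step_arm(
  increments=[
    {"dp": [0.365, -0.005, -0.01], "yaw": 0, "hand": 0.06},
    {"dp": [0.365, -0.005, -0.01], "yaw": 0, "hand": 0.06},
    {"dp": [0.365, -0.005, -0.01], "yaw": 0, "hand": 0.06},
    {"dp": [0.365, -0.005, -0.01], "yaw": 0, "hand": 0.06},
    {"dp": [0.365, -0.005, -0.01], "yaw": 0, "hand": 0.06},
    {"dp": [0.365, -0.005, -0.01], "yaw": 0, "hand": 0.06},
    {"dp": [0.365, -0.005, -0.01], "yaw": 0, "hand": 0.06},
    {"dp": [0.365, -0.005, -0.01], "yaw": 0, "hand": 0.06},
    {"dp": [0.365, -0.005, -0.01], "yaw": 0, "hand": 0.06},
    {"dp": [0.365, -0.005, -0.01], "yaw": 0, "hand": 0.06},
  ],
)

```text
t: 3.32
tool_pos: [0.4889, 0.2459, 0.3788]
orientation: [-2.559, -1.809, -0.004]
contact_force: [-1.3, 1.4, 0.2]
grip_width: 0.06
gripper_force: 0.0
```

Run:
```python
from h import *
plan(.511,.282,.14,-.35,True)
c=cal('wrist'); img,dep=ctrl.get_image('wrist'); save('',"w1.png",img); P=cloud('wrist',dep,c); Z=P[...,2]
print('cam',(-c[1].T@c[2]).round(3))
m=(Z>.143)&(Z<.165)&(np.hypot(P[...,0]-.511,P[...,1]-.282)<.06)
print(m.sum(),Z[m].mean() if m.any() else 0, cv2.minAreaRect(P[m][:,:2].astype(np.float32)*1000) if m.any() else '')
for q in ['hub_grip','obl_a_mid','round_a_mid','pocket0','hood_gap']: print(q,[(px(d['at']).round(1).tolist(),round(d['conf'],2)) for d in ctrl.landmark_of('wrist',q)[:5]])
```

```text
t 3.3 tcp [0.489 0.246 0.379] dp [0.0403, 0.0097, 0.1851] yaw 0.01 j7 -1.04 w 0.06 tilt [-0.002  0.007 -1.   ]
cam [0.513 0.312 0.45 ]
1130 0.1528498069110824 ((513.9742431640625, 284.879638671875), (75.4382095336914, 15.976548194885254), 76.00047302246094)
hub_grip [([330.7, 142.2], 0.79)]
obl_a_mid [([325.9, 321.6], 0.52)]
round_a_mid []
pocket0 []
hood_gap []
```

View pics/w1.png

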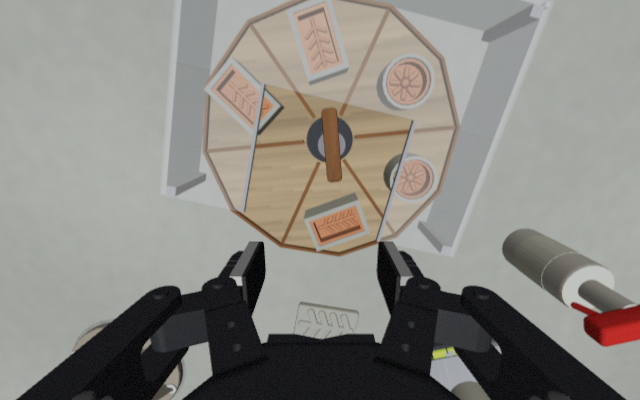

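Request:
step_arm(
  increments=[
    {"dp": [0.043, 0.012, 0.1], "yaw": -0.096, "hand": 0.06},
    {"dp": [0.043, 0.012, 0.1], "yaw": -0.096, "hand": 0.06},
    {"dp": [0.043, 0.012, 0.1], "yaw": -0.096, "hand": 0.06},
    {"dp": [0.043, 0.012, 0.185], "yaw": -0.096, "hand": 0.06},
    {"dp": [0.043, 0.012, 0.185], "yaw": -0.096, "hand": 0.06},
    {"dp": [0.043, 0.012, 0.185], "yaw": -0.096, "hand": 0.06},
    {"dp": [0.043, 0.012, 0.185], "yaw": -0.096, "hand": 0.01},
    {"dp": [0.043, 0.012, 0.185], "yaw": -0.096, "hand": 0.01},
    {"dp": [0.043, 0.012, 0.185], "yaw": -0.096, "hand": 0.01},
    {"dp": [0.043, 0.012, 0.185], "yaw": -0.096, "hand": 0.01},
  ],
  squeeze=40,
)

```text
t: 4.45
tool_pos: [0.5115, 0.275, 0.1973]
orientation: [-2.481, -1.922, 0.011]
contact_force: [-11.1, -2.3, 2.5]
grip_width: 0.0273
gripper_force: 39.2
```

Run:
```python
from h import *
plan(.513,.284,.14,-.244,True); s=ctrl.read_state(); print(s['gripper_force'],s['contact_force'],s['joints'])
```

```text
t 4.5 tcp [0.512 0.275 0.197] dp [0.0091, -0.0008, 0.0034] yaw -0.009 j7 -1.09 w 0.027 tilt [-0.007 -0.002 -1.   ]
39.194912910461426 [-11.09137847  -2.30762978   2.54279062] [-0.02153618  0.56392163 -0.73737883  1.55400779  0.39475762  1.18580231
 -1.08691433]
```

Request:
step_arm(
  increments=[
    {"dp": [0.0, 0.0, 0.0], "yaw": 0, "hand": 0.01},
    {"dp": [0, 0, 0], "yaw": 0, "hand": 0.01},
    {"dp": [0, 0, 0], "yaw": 0, "hand": 0.01},
    {"dp": [0, 0, 0], "yaw": 0, "hand": 0.01},
  ],
)

```text
t: 4.78
tool_pos: [0.5115, 0.275, 0.1973]
orientation: [-2.481, -1.922, 0.011]
contact_force: [-9.7, -3.8, 2.6]
grip_width: 0.0274
gripper_force: 39.2
```

Run:
```python
from h import *
save('wrist','w2.png')
```

```text
(no output)
```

View pics/w2.png

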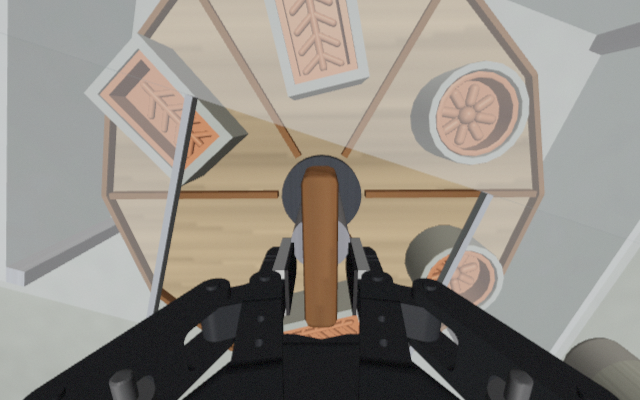

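Request:
step_arm(
  increments=[
    {"dp": [0.0, 0.0, 0.0], "yaw": 0, "hand": 0.045},
    {"dp": [0, 0, 0], "yaw": 0, "hand": 0.045},
    {"dp": [0.007, 0, -0.008], "yaw": 0, "hand": 0.045},
    {"dp": [0.007, 0, -0.008], "yaw": 0, "hand": 0.005},
    {"dp": [0.007, 0, -0.008], "yaw": 0, "hand": 0.005},
    {"dp": [0.007, 0, -0.008], "yaw": 0, "hand": 0.005},
    {"dp": [0.007, 0, -0.008], "yaw": 0, "hand": 0.005},
    {"dp": [0.007, 0, -0.008], "yaw": 0, "hand": 0.005},
    {"dp": [0.007, 0, -0.008], "yaw": 0, "hand": 0.005},
  ],
)

```text
t: 5.58
tool_pos: [0.514, 0.2858, 0.208]
orientation: [-2.478, -1.923, -0.002]
contact_force: [-13.5, -0.9, 18.6]
grip_width: 0.0151
gripper_force: 49.6
```

Request:
step_arm(
  increments=[
    {"dp": [0.0, 0.0, 0.0], "yaw": -0.12, "hand": 0.005},
    {"dp": [0, 0, 0], "yaw": -0.24, "hand": 0.005},
    {"dp": [0, 0, 0], "yaw": -0.36, "hand": 0.005},
    {"dp": [0, 0, 0], "yaw": -0.48, "hand": 0.005},
    {"dp": [0, 0, 0], "yaw": -0.6, "hand": 0.005},
    {"dp": [0, 0, 0], "yaw": -0.7, "hand": 0.005},
    {"dp": [0, 0, 0], "yaw": -0.735, "hand": 0.005},
    {"dp": [0, 0, 0], "yaw": -0.735, "hand": 0.005},
    {"dp": [0, 0, 0], "yaw": -0.735, "hand": 0.005},
  ],
)

```text
t: 6.33
tool_pos: [0.5134, 0.2858, 0.208]
orientation: [-1.621, -2.684, -0.003]
contact_force: [-13.1, -1.2, 20.0]
grip_width: 0.0151
gripper_force: 51.6
```

Request:
step_arm(
  increments=[
    {"dp": [0.0, 0.0, 0.0], "yaw": 0, "hand": 0.06},
    {"dp": [0, 0, 0], "yaw": 0, "hand": 0.06},
    {"dp": [0, 0, -0.16], "yaw": 0, "hand": 0.06},
    {"dp": [0, 0, -0.16], "yaw": 0, "hand": 0.06},
    {"dp": [0, 0, -0.16], "yaw": 0, "hand": 0.06},
    {"dp": [0, 0, -0.16], "yaw": 0, "hand": 0.06},
    {"dp": [0, 0, -0.16], "yaw": 0, "hand": 0.06},
    {"dp": [0, 0, -0.16], "yaw": 0, "hand": 0.06},
  ],
)

```text
t: 7.0
tool_pos: [0.5184, 0.2823, 0.3662]
orientation: [1.629, 2.683, 0.01]
contact_force: [-0.5, -0.5, -0.4]
grip_width: 0.0598
gripper_force: 0.0
```

Run:
```python
from h import *
plan(.57,-.17,.38,0.5)
c=cal('wrist'); img,dep=ctrl.get_image('wrist'); save('',"w3.png",img); P=cloud('wrist',dep,c); Z=P[...,2]
m=(Z>.143)&(Z<.165)&(np.hypot(P[...,0]-.511,P[...,1]-.282)<.06)
print(m.sum(), cv2.minAreaRect(P[m][:,:2].astype(np.float32)*1000) if m.any() else '')
img,dep=ctrl.get_image('top');
```

```text
t 7.0 tcp [0.518 0.282 0.366] dp [-0.4251, -0.1628, -0.0152] yaw -0.021 j7 -0.36 w 0.06 tilt [ 0.006  0.004 -1.   ]
1090 ((513.3460083007812, 284.3294982910156), (15.273775100708008, 76.18174743652344), 27.64078140258789)
```

View pics/w3.png

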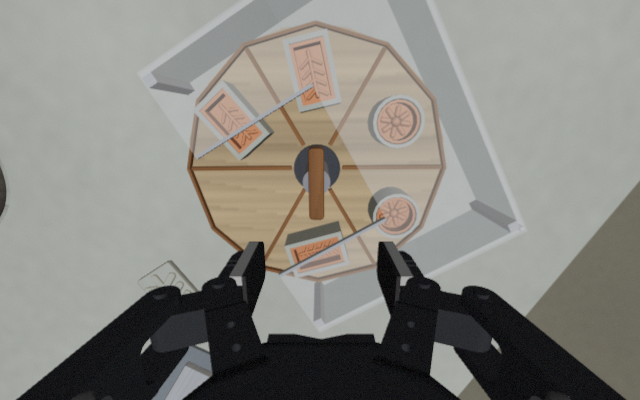

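Run:
```python
from h import *
plan(.6,-.25,.34,.48)
```

```text
t 7.1 tcp [0.518 0.281 0.362] dp [-0.5089, -0.1719, 0.0227] yaw -0.001 j7 -0.36 w 0.06 tilt [-0.    -0.001 -1.   ]
```

Request:
step_arm(
  increments=[
    {"dp": [-0.4, -0.135, 0.01], "yaw": 0, "hand": 0.085},
    {"dp": [-0.4, -0.135, 0.01], "yaw": 0, "hand": 0.085},
    {"dp": [-0.4, -0.135, 0.01], "yaw": 0, "hand": 0.085},
    {"dp": [-0.4, -0.135, 0.01], "yaw": 0, "hand": 0.085},
    {"dp": [-0.4, -0.135, 0.01], "yaw": 0, "hand": 0.085},
    {"dp": [-0.4, -0.135, 0.01], "yaw": 0, "hand": 0.085},
    {"dp": [-0.4, -0.135, 0.01], "yaw": 0, "hand": 0.085},
    {"dp": [-0.4, -0.135, 0.01], "yaw": 0, "hand": 0.085},
    {"dp": [-0.4, -0.135, 0.01], "yaw": 0, "hand": 0.085},
    {"dp": [-0.51, -0.172, 0.023], "yaw": 0, "hand": 0.085},
  ],
)

```text
t: 7.93
tool_pos: [0.5811, -0.133, 0.3486]
orientation: [-1.629, -2.683, 0.003]
contact_force: [1.2, 0.4, 0.1]
grip_width: 0.085
gripper_force: 0.0
```

Request:
step_arm(
  increments=[
    {"dp": [-0.08, -0.03, 0.01], "yaw": 0, "hand": 0.085},
    {"dp": [-0.08, -0.03, 0.01], "yaw": 0, "hand": 0.085},
    {"dp": [-0.08, -0.03, 0.01], "yaw": 0, "hand": 0.085},
    {"dp": [-0.08, -0.03, 0.01], "yaw": 0, "hand": 0.085},
    {"dp": [-0.08, -0.03, 0.01], "yaw": 0, "hand": 0.085},
  ],
)

```text
t: 8.35
tool_pos: [0.5914, -0.2153, 0.3381]
orientation: [-1.629, -2.682, -0.0]
contact_force: [-0.1, 0.3, 0.4]
grip_width: 0.0851
gripper_force: 0.0
```

Run:
```python
from h import *
plan(.597,-.201,.09,.48,True)
c=cal('wrist'); img,dep=ctrl.get_image('wrist'); save('',"w4.png",img); P=cloud('wrist',dep,c); Z=P[...,2]
m=(Z>.1)&(Z<.125)&(np.hypot(P[...,0]-.597,P[...,1]+.2)<.07)
print(m.sum(),Z[m].mean(), cv2.minEnclosingCircle(P[m][:,:2].astype(np.float32)*1000))
m=(Z>.11)&(Z<.14)&(np.hypot(P[...,0]-.422,P[...,1]+.249)<.05)
print(m.sum(), cv2.minAreaRect(P[m][:,:2].astype(np.float32)*1000) if m.any() else '')
for q in ['round_a_mid','bubble_mid','plate_mid']: print(q,[(px(d['at']).round(1).tolist(),atz('wrist',px(d['at']),.083,c).round(3),round(d['conf'],2)) for d in ctrl.landmark_of('wrist',q)[:3]])
```

```text
t 8.3 tcp [ 0.591 -0.215  0.338] dp [0.0094, 0.0119, 0.1942] yaw -0.001 j7 0.5 w 0.085 tilt [-0.003  0.002 -1.   ]
1478 0.10852925206092741 ((596.3801879882812, -200.4817657470703), 31.87872886657715)
1141 ((425.8291320800781, -248.23294067382812), (59.506160736083984, 16.019001007080078), 32.11602783203125)
round_a_mid [([331.7, 172.6], array([ 0.598, -0.201,  0.083]), 0.84)]
bubble_mid [([370.0, 78.7], array([ 0.586, -0.093,  0.083]), 0.48)]
plate_mid [([284.8, 196.8], array([ 0.562, -0.252,  0.083]), 0.75)]
```

View pics/w4.png

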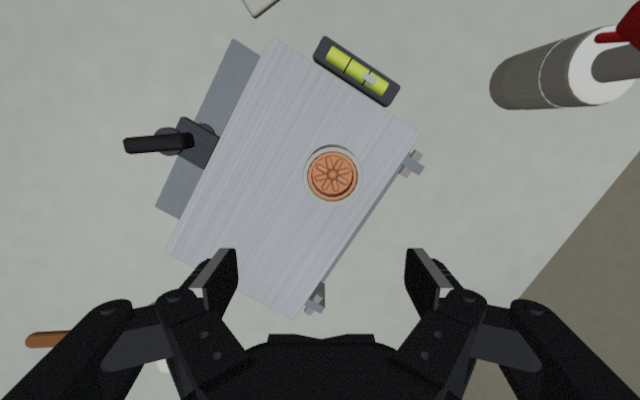

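Request:
step_arm(
  increments=[
    {"dp": [0.009, 0.012, 0.1], "yaw": 0, "hand": 0.085},
    {"dp": [0.009, 0.012, 0.1], "yaw": 0, "hand": 0.085},
    {"dp": [0.009, 0.012, 0.15], "yaw": 0, "hand": 0.085},
    {"dp": [0.009, 0.012, 0.17], "yaw": 0, "hand": 0.085},
    {"dp": [0.009, 0.012, 0.192], "yaw": 0, "hand": 0.085},
    {"dp": [0.009, 0.012, 0.192], "yaw": 0, "hand": 0.085},
    {"dp": [0.009, 0.012, 0.192], "yaw": 0, "hand": 0.05},
    {"dp": [0.009, 0.012, 0.192], "yaw": 0, "hand": 0.05},
    {"dp": [0.009, 0.012, 0.192], "yaw": 0, "hand": 0.05},
    {"dp": [0.009, 0.012, 0.192], "yaw": 0, "hand": 0.05},
  ],
  squeeze=40,
)

```text
t: 9.38
tool_pos: [0.6003, -0.2013, 0.1512]
orientation: [1.627, 2.682, 0.003]
contact_force: [-1.9, -0.0, 2.7]
grip_width: 0.063
gripper_force: 44.9
```

Request:
step_arm(
  increments=[
    {"dp": [0, 0, 0], "yaw": 0, "hand": 0.05},
    {"dp": [0, 0, -0.03], "yaw": 0, "hand": 0.05},
    {"dp": [0, 0, -0.06], "yaw": 0, "hand": 0.05},
    {"dp": [0, 0, -0.12], "yaw": 0, "hand": 0.05},
    {"dp": [0, 0, -0.16], "yaw": 0, "hand": 0.05},
    {"dp": [0, 0, -0.16], "yaw": 0, "hand": 0.05},
    {"dp": [0, 0, -0.16], "yaw": 0, "hand": 0.05},
  ],
)

```text
t: 9.97
tool_pos: [0.6009, -0.2009, 0.315]
orientation: [1.624, 2.676, 0.006]
contact_force: [1.0, 0.7, -0.6]
grip_width: 0.0627
gripper_force: 45.1
```

Run:
```python
from h import *
plan(.4503,.1848,.2,.48,True)
```

```text
t 10.0 tcp [ 0.601 -0.201  0.315] dp [0.4121, 0.0439, 0.0585] yaw -0.0 j7 0.46 w 0.063 tilt [ 0.012 -0.002 -1.   ]
```

Request:
step_arm(
  increments=[
    {"dp": [0.412, 0.044, 0.02], "yaw": 0, "hand": 0.05},
    {"dp": [0.412, 0.044, 0.02], "yaw": 0, "hand": 0.05},
    {"dp": [0.412, 0.044, 0.02], "yaw": 0, "hand": 0.05},
    {"dp": [0.412, 0.044, 0.02], "yaw": 0, "hand": 0.05},
    {"dp": [0.412, 0.044, 0.02], "yaw": 0, "hand": 0.05},
    {"dp": [0.412, 0.044, 0.02], "yaw": 0, "hand": 0.05},
    {"dp": [0.412, 0.044, 0.02], "yaw": 0, "hand": 0.05},
    {"dp": [0.412, 0.044, 0.02], "yaw": 0, "hand": 0.05},
    {"dp": [0.412, 0.044, 0.02], "yaw": 0, "hand": 0.05},
    {"dp": [0.412, 0.044, 0.02], "yaw": 0, "hand": 0.05},
  ],
)

```text
t: 10.8
tool_pos: [0.4453, 0.1854, 0.2869]
orientation: [-1.629, -2.685, 0.003]
contact_force: [0.4, 0.1, -1.8]
grip_width: 0.0631
gripper_force: 45.1
```

Request:
step_arm(
  increments=[
    {"dp": [0, 0, 0], "yaw": 0, "hand": 0.05},
    {"dp": [0, 0, 0], "yaw": 0, "hand": 0.05},
    {"dp": [0, 0, 0], "yaw": 0, "hand": 0.05},
  ],
)

```text
t: 11.05
tool_pos: [0.4469, 0.1833, 0.2872]
orientation: [1.629, 2.686, -0.004]
contact_force: [0.4, -1.1, -1.8]
grip_width: 0.0629
gripper_force: 45.1
```

Run:
```python
from h import *
plan(.4503,.1848,.1195,.48)
```

```text
t 11.1 tcp [0.447 0.183 0.287] dp [-0.0, 0.004, 0.1676] yaw 0.001 j7 -0.23 w 0.063 tilt [-0.001 -0.002 -1.   ]
```

Request:
step_arm(
  increments=[
    {"dp": [0, 0.003, 0.08], "yaw": 0, "hand": 0.05},
    {"dp": [0, 0.003, 0.08], "yaw": 0, "hand": 0.05},
    {"dp": [0, 0.003, 0.12], "yaw": 0, "hand": 0.05},
    {"dp": [0, 0.003, 0.145], "yaw": 0, "hand": 0.05},
    {"dp": [0, 0.003, 0.158], "yaw": 0, "hand": 0.05},
    {"dp": [0, 0.003, 0.165], "yaw": 0, "hand": 0.05},
    {"dp": [0, 0.003, 0.165], "yaw": 0, "hand": 0.05},
    {"dp": [0, 0.003, 0.165], "yaw": 0, "hand": 0.05},
  ],
)

```text
t: 11.72
tool_pos: [0.4508, 0.1847, 0.1234]
orientation: [1.633, 2.684, 0.0]
contact_force: [-0.1, 0.2, -1.3]
grip_width: 0.0628
gripper_force: 45.1
```

Request:
step_arm(
  increments=[
    {"dp": [0, 0, 0.002], "yaw": 0, "hand": 0.05},
    {"dp": [0, 0, 0.004], "yaw": 0, "hand": 0.05},
    {"dp": [0, 0, 0.004], "yaw": 0, "hand": 0.05},
    {"dp": [0, 0, 0.004], "yaw": 0, "hand": 0.085},
    {"dp": [0, 0, 0.004], "yaw": 0, "hand": 0.085},
    {"dp": [0, 0, 0.004], "yaw": 0, "hand": 0.085},
    {"dp": [0, 0, -0.08], "yaw": 0, "hand": 0.085},
    {"dp": [0, 0, -0.22], "yaw": 0, "hand": 0.085},
    {"dp": [0, 0, -0.22], "yaw": 0, "hand": 0.085},
    {"dp": [0, 0, -0.22], "yaw": 0, "hand": 0.085},
  ],
)

```text
t: 12.55
tool_pos: [0.4494, 0.1859, 0.288]
orientation: [1.628, 2.687, 0.0]
contact_force: [0.5, -0.0, -0.6]
grip_width: 0.0847
gripper_force: 0.0
```

Request:
step_arm(
  increments=[
    {"dp": [0, 0, -0.1], "yaw": 0, "hand": 0.06},
    {"dp": [0, 0, -0.1], "yaw": 0, "hand": 0.06},
    {"dp": [0, 0, -0.1], "yaw": 0, "hand": 0.06},
    {"dp": [0, 0, -0.1], "yaw": 0, "hand": 0.06},
    {"dp": [0, 0, -0.1], "yaw": 0, "hand": 0.06},
  ],
)

```text
t: 12.97
tool_pos: [0.4501, 0.1861, 0.3869]
orientation: [1.628, 2.684, 0.003]
contact_force: [-0.8, -0.4, -0.2]
grip_width: 0.0601
gripper_force: 0.0
```

Run:
```python
from h import *
c=cal('wrist'); img,dep=ctrl.get_image('wrist'); save('',"w5.png",img); P=cloud('wrist',dep,c); Z=P[...,2]
m=(Z>.07)&(Z<.085)&(np.hypot(P[...,0]-.4503,P[...,1]-.1848)<.045)
if m.any(): print(m.sum(),Z[m].mean(), cv2.minEnclosingCircle(P[m][:,:2].astype(np.float32)*1000))
print(-c[1].T@c[2])
plan(.4258,-.2482,.3,.56-np.pi/2)
```

```text
906 0.07608470366975903 ((449.7255554199219, 187.11244201660156), 31.77955436706543)
[0.41731202 0.24857992 0.45751563]
t 13.0 tcp [0.45  0.186 0.385] dp [-0.3736, -0.2215, 0.0858] yaw 1.491 j7 -0.18 w 0.06 tilt [-0.    -0.001 -1.   ]
```

Request:
step_arm(
  increments=[
    {"dp": [-0.374, -0.221, 0.085], "yaw": -1.65, "hand": 0.06},
    {"dp": [-0.374, -0.221, 0.085], "yaw": -1.65, "hand": 0.06},
    {"dp": [-0.374, -0.221, 0.085], "yaw": -1.65, "hand": 0.06},
    {"dp": [-0.374, -0.221, 0.085], "yaw": -1.65, "hand": 0.06},
    {"dp": [-0.374, -0.221, 0.085], "yaw": -1.65, "hand": 0.06},
    {"dp": [-0.374, -0.221, 0.085], "yaw": -1.65, "hand": 0.06},
    {"dp": [-0.374, -0.221, 0.085], "yaw": -1.65, "hand": 0.06},
    {"dp": [-0.374, -0.221, 0.085], "yaw": -1.65, "hand": 0.06},
    {"dp": [-0.374, -0.221, 0.085], "yaw": -1.65, "hand": 0.06},
    {"dp": [-0.374, -0.221, 0.085], "yaw": -1.65, "hand": 0.06},
  ],
)

```text
t: 13.85
tool_pos: [0.4296, -0.1732, 0.314]
orientation: [0.014, -3.138, -0.0]
contact_force: [0.8, -0.3, 0.7]
grip_width: 0.06
gripper_force: 0.0
```

Run:
```python
from h import *
plan(.4258,-.2482,.3,.56-np.pi/2); print(ctrl.read_state()['joints'].round(2) if hasattr(ctrl.read_state()['joints'],'round') else ctrl.read_state()['joints'])
img,dep=ctrl.get_image('top'); P=cloud('top',dep); Z=P[...,2]
m=(Z>.055)&(Z<.085)&(P[...,1]>-.36)&(P[...,1]<-.13)&(P[...,0]>.47)&(P[...,0]<.63); q=P[m]
print(m.sum(),np.linalg.lstsq(np.c_[q[:,:2],np.ones(len(q))],q[:,2],rcond=None)[0], q.mean(0))
```

```text
t 13.8 tcp [ 0.43  -0.173  0.314] dp [0.0044, -0.0749, 0.014] yaw -0.551 j7 1.65 w 0.06 tilt [-0.003  0.    -1.   ]
[ 1.29  0.31 -1.17  1.68  0.29  1.35  1.65]
2763 [ 0.02851787 -0.00468884  0.05015101] [ 0.56585164 -0.24680158  0.06744511]
```

Request:
step_arm(
  increments=[
    {"dp": [0.004, -0.075, 0.014], "yaw": -0.55, "hand": 0.06},
    {"dp": [0.004, -0.075, 0.014], "yaw": -0.55, "hand": 0.06},
    {"dp": [0.004, -0.075, 0.014], "yaw": -0.55, "hand": 0.06},
    {"dp": [0.004, -0.075, 0.014], "yaw": -0.55, "hand": 0.06},
    {"dp": [0.004, -0.075, 0.014], "yaw": -0.55, "hand": 0.06},
    {"dp": [0.004, -0.075, 0.014], "yaw": -0.55, "hand": 0.06},
    {"dp": [0.004, -0.075, 0.014], "yaw": -0.55, "hand": 0.06},
    {"dp": [0.004, -0.075, 0.014], "yaw": -0.55, "hand": 0.06},
  ],
)

```text
t: 14.57
tool_pos: [0.4271, -0.2462, 0.3012]
orientation: [0.855, -3.022, -0.002]
contact_force: [-0.3, -0.3, 0.5]
grip_width: 0.0598
gripper_force: 0.0
```

Run:
```python
from h import *
c=cal('wrist'); img,dep=ctrl.get_image('wrist'); P=cloud('wrist',dep,c); Z=P[...,2]
m=(Z>.115)&(Z<.14)&(np.hypot(P[...,0]-.422,P[...,1]+.249)<.05)
print(m.sum(), Z[m].mean(),cv2.minAreaRect(P[m][:,:2].astype(np.float32)*1000) if m.any() else '')
plan(.424,-.248,.121,.56-np.pi/2,True)
```

```text
1158 0.12967215537023785 ((424.6846008300781, -249.7289276123047), (59.15253829956055, 15.384203910827637), 31.941335678100586)
t 14.6 tcp [ 0.427 -0.246  0.301] dp [0.0036, 0.0001, 0.1265] yaw -0.008 j7 2.24 w 0.06 tilt [-0.001  0.001 -1.   ]
```

Request:
step_arm(
  increments=[
    {"dp": [0.004, 0.002, 0.08], "yaw": -0.01, "hand": 0.05},
    {"dp": [0.004, 0.002, 0.08], "yaw": -0.01, "hand": 0.05},
    {"dp": [0.004, 0.002, 0.11], "yaw": -0.01, "hand": 0.05},
    {"dp": [0.004, 0.002, 0.12], "yaw": -0.01, "hand": 0.05},
    {"dp": [0.004, 0.002, 0.12], "yaw": -0.01, "hand": 0.05},
    {"dp": [0.004, 0.002, 0.12], "yaw": -0.01, "hand": 0.005},
    {"dp": [0.004, 0.002, 0.12], "yaw": -0.01, "hand": 0.005},
    {"dp": [0.004, 0.002, 0.12], "yaw": -0.01, "hand": 0.005},
    {"dp": [0.004, 0.002, 0.12], "yaw": -0.01, "hand": 0.005},
    {"dp": [0.004, 0.002, 0.12], "yaw": -0.01, "hand": 0.005},
  ],
)

```text
t: 15.45
tool_pos: [0.4249, -0.2477, 0.1843]
orientation: [-0.87, 3.015, -0.006]
contact_force: [0.3, -0.7, 6.4]
grip_width: 0.0151
gripper_force: 43.7
```

Request:
step_arm(
  increments=[
    {"dp": [0, 0, 0], "yaw": 0.12, "hand": 0.005},
    {"dp": [0, 0, 0], "yaw": 0.24, "hand": 0.005},
    {"dp": [0, 0, 0], "yaw": 0.36, "hand": 0.005},
    {"dp": [0, 0, 0], "yaw": 0.48, "hand": 0.005},
    {"dp": [0, 0, 0], "yaw": 0.6, "hand": 0.005},
    {"dp": [0, 0, 0], "yaw": 0.72, "hand": 0.005},
    {"dp": [0, 0, 0], "yaw": 0.84, "hand": 0.005},
    {"dp": [0, 0, 0], "yaw": 0.96, "hand": 0.005},
    {"dp": [0, 0, 0], "yaw": 1.08, "hand": 0.005},
    {"dp": [0, 0, 0], "yaw": 1.2, "hand": 0.005},
  ],
)

```text
t: 16.28
tool_pos: [0.4249, -0.248, 0.1843]
orientation: [0.991, 2.975, -0.003]
contact_force: [0.5, -1.8, 5.5]
grip_width: 0.0148
gripper_force: 43.6
```

Request:
step_arm(
  increments=[
    {"dp": [0, 0, 0], "yaw": 0.12, "hand": 0.005},
    {"dp": [0, 0, 0], "yaw": 0.24, "hand": 0.005},
    {"dp": [0, 0, 0], "yaw": 0.36, "hand": 0.005},
    {"dp": [0, 0, 0], "yaw": 0.48, "hand": 0.005},
    {"dp": [0, 0, 0], "yaw": 0.6, "hand": 0.005},
    {"dp": [0, 0, 0], "yaw": 0.72, "hand": 0.005},
    {"dp": [0, 0, 0], "yaw": 0.84, "hand": 0.005},
    {"dp": [0, 0, 0], "yaw": 0.96, "hand": 0.005},
    {"dp": [0, 0, 0], "yaw": 1.08, "hand": 0.005},
    {"dp": [0, 0, 0], "yaw": 1.2, "hand": 0.005},
  ],
)

```text
t: 17.12
tool_pos: [0.4245, -0.2481, 0.1843]
orientation: [2.498, 1.896, 0.002]
contact_force: [-0.2, -1.3, 6.2]
grip_width: 0.015
gripper_force: 43.7
```

Request:
step_arm(
  increments=[
    {"dp": [0, 0, 0], "yaw": 0.12, "hand": 0.005},
    {"dp": [0, 0, 0], "yaw": 0.24, "hand": 0.005},
    {"dp": [0, 0, 0], "yaw": 0.36, "hand": 0.005},
    {"dp": [0, 0, 0], "yaw": 0.48, "hand": 0.005},
    {"dp": [0, 0, 0], "yaw": 0.6, "hand": 0.005},
    {"dp": [0, 0, 0], "yaw": 0.72, "hand": 0.005},
    {"dp": [0, 0, 0], "yaw": 0.84, "hand": 0.005},
    {"dp": [0, 0, 0], "yaw": 0.96, "hand": 0.005},
    {"dp": [0, 0, 0], "yaw": 1.08, "hand": 0.005},
    {"dp": [0, 0, 0], "yaw": 1.1, "hand": 0.005},
  ],
)

```text
t: 17.95
tool_pos: [0.4243, -0.2479, 0.1843]
orientation: [3.123, 0.313, 0.005]
contact_force: [-1.1, -1.1, 6.9]
grip_width: 0.0149
gripper_force: 43.8
```

Run:
```python
from h import *
plan(.425,-.248,.184,.56-np.pi/2)
G=[]
for i in range(3):
    img,dep=ctrl.get_image('top'); P=cloud('top',dep); Z=P[...,2]
    m=(Z>.055)&(Z<.085)&(P[...,1]>-.36)&(P[...,1]<-.13)&(P[...,0]>.5)&(P[...,0]<.63); q=P[m]
    G.append(np.linalg.lstsq(np.c_[q[:,:2],np.ones(len(q))],q[:,2],rcond=None)[0][:2])
print(np.mean(G,0),ctrl.read_state()['ft_torque'])
a=cv2.resize(img[180:225,310:340,::-1],None,fx=12,fy=12,interpolation=cv2.INTER_CUBIC)
img,dep=ctrl.get_image('wrist'); b=img[:,:,::-1]
cv2.imwrite('pics/bub.png',a); cv2.imwrite('pics/w6.png',b)
img,_=ctrl.get_image('side'); c=cv2.resize(img[190:230,285:345,::-1],None,fx=7,fy=7,interpolation=cv2.INTER_CUBIC)
h=540; a=cv2.resize(a,(int(a.shape[1]*280/a.shape[0]),280)); c=cv2.resize(c,(420,280))
b=cv2.resize(b,(448,280)); 
o=np.zeros((560,620,3),np.uint8); o[:280,:a.shape[1]]=a; o[:280,195:615]=c; o[280:,:448]=b; cv2.imwrite('pics/m1.png',o)
```

```text
t 17.9 tcp [ 0.424 -0.248  0.184] dp [0.0007, 0.0003, 0.0003] yaw -0.36 j7 -1.0 w 0.015 tilt [ 0.003 -0.003 -1.   ]
[ 0.00160204 -0.0014686 ] [-0.09672917  0.26107299 -0.08729619]
```

View pics/m1.png

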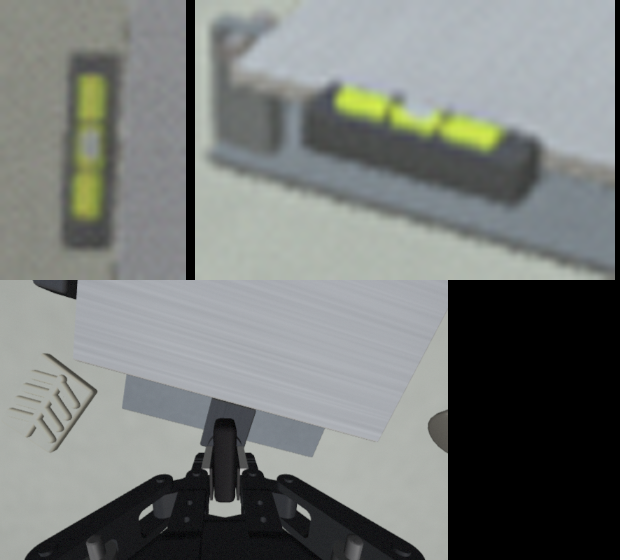

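Request:
step_arm(
  increments=[
    {"dp": [0, 0, 0], "yaw": 0.1, "hand": 0.005},
    {"dp": [0, 0, 0], "yaw": 0.21, "hand": 0.005},
    {"dp": [0, 0, 0], "yaw": 0.21, "hand": 0.005},
    {"dp": [0, 0, 0], "yaw": 0.21, "hand": 0.06},
    {"dp": [0, 0, 0], "yaw": 0.21, "hand": 0.06},
    {"dp": [0, 0, -0.1], "yaw": 0.21, "hand": 0.06},
    {"dp": [0, 0, -0.19], "yaw": 0.21, "hand": 0.06},
    {"dp": [0, 0, -0.19], "yaw": 0.21, "hand": 0.06},
    {"dp": [0, 0, -0.19], "yaw": 0.21, "hand": 0.06},
    {"dp": [0, 0, -0.19], "yaw": 0.21, "hand": 0.06},
  ],
)

```text
t: 19.03
tool_pos: [0.4241, -0.247, 0.377]
orientation: [3.138, -0.008, 0.01]
contact_force: [0.9, -0.7, 1.0]
grip_width: 0.06
gripper_force: 0.0
```

Request:
step_arm(
  increments=[
    {"dp": [0, 0, -0.03], "yaw": 0, "hand": 0.06},
    {"dp": [0, 0, -0.03], "yaw": 0, "hand": 0.06},
    {"dp": [0, 0, -0.03], "yaw": 0, "hand": 0.06},
    {"dp": [0, 0, -0.03], "yaw": 0, "hand": 0.06},
  ],
)

```text
t: 19.37
tool_pos: [0.4227, -0.2467, 0.4011]
orientation: [-3.14, 0.009, 0.002]
contact_force: [-1.5, -0.1, -0.5]
grip_width: 0.0599
gripper_force: 0.0
```

Run:
```python
from h import *
c=cal('wrist'); img,dep=ctrl.get_image('wrist'); P=cloud('wrist',dep,c); Z=P[...,2]
m=(Z>.115)&(Z<.14)&(np.hypot(P[...,0]-.422,P[...,1]+.249)<.05)
print(m.sum(), cv2.minAreaRect(P[m][:,:2].astype(np.float32)*1000) if m.any() else '')
m=(Z>.062)&(Z<.078)&(P[...,0]>.44); q=P[m]; print('plate',m.sum(),q.min(0),q.max(0),np.linalg.lstsq(np.c_[q[:,:2],np.ones(len(q))],q[:,2],rcond=None)[0],cv2.minAreaRect(q[:,:2].astype(np.float32)*1000))
# front edge
ex=[(y,P[...,0][m&(abs(P[...,1]-y)<.003)].min()) for y in np.arange(-.34,-.16,.02)if (m&(abs(P[...,1]-y)<.003)).any()]
print(np.polyfit(*np.array(ex).T,1))
cv2.imwrite('pics/w7.png',img[:,:,::-1])
img,dep=ctrl.get_image('top'); P=cloud('top',dep); Z=P[...,2]
m=(Z>.062)&(Z<.078)&(P[...,0]>.44)&(P[...,1]<-.09)&(P[...,1]>-.41);q=P[m]
n,l,st,ce=cv2.connectedComponentsWithStats(m.astype(np.uint8)); i=1+st[1:,4].argmax(); q=P[l==i]
print('top plate',cv2.minAreaRect(q[:,:2].astype(np.float32)*1000))
b=np.array([.5135,.2845]);plan(b[0],b[1],.208,2.053-np.pi/2)
print([(px(d['at']).round(1).tolist(),atz('wrist',px(d['at']),.083,c).round(3)) for d in ctrl.landmark_of('wrist','plate_mid')[:1]])
```

```text
622 ((426.62548828125, -248.99038696289062), (15.040513038635254, 58.76460647583008), 89.64884185791016)
plate 36145 [ 0.44000345 -0.57754228  0.06200302] [0.63563932 0.21027753 0.07799836] [0.00301768 0.00078114 0.06909238] ((537.81396484375, -183.63601684570312), (787.8159790039062, 195.61407470703125), 89.9964599609375)
[0.04336702 0.46754993]
top plate ((563.0661010742188, -254.29684448242188), (308.32928466796875, 244.67726135253906), 86.33602142333984)
t 19.5 tcp [ 0.422 -0.247  0.4  ] dp [0.0885, -0.5314, 0.1931] yaw 1.083 j7 -1.13 w 0.06 tilt [-0.003  0.002 -1.   ]
[([329.6, 65.4], array([ 0.557, -0.259,  0.083]))]
```

Request:
step_arm(
  increments=[
    {"dp": [0.09, -0.53, 0.08], "yaw": -2.06, "hand": 0.05},
    {"dp": [0.09, -0.53, 0.08], "yaw": -2.06, "hand": 0.05},
    {"dp": [0.09, -0.53, 0.08], "yaw": -2.06, "hand": 0.05},
    {"dp": [0.09, -0.53, 0.08], "yaw": -2.06, "hand": 0.05},
    {"dp": [0.09, -0.53, 0.08], "yaw": -2.06, "hand": 0.05},
    {"dp": [0.09, -0.53, 0.08], "yaw": -2.06, "hand": 0.05},
    {"dp": [0.09, -0.53, 0.08], "yaw": -2.06, "hand": 0.05},
    {"dp": [0.09, -0.53, 0.08], "yaw": -2.06, "hand": 0.05},
    {"dp": [0.09, -0.53, 0.08], "yaw": -2.06, "hand": 0.05},
    {"dp": [0.09, -0.53, 0.08], "yaw": -2.06, "hand": 0.05},
  ],
)

```text
t: 20.35
tool_pos: [0.4941, 0.1604, 0.3395]
orientation: [-2.548, -1.837, 0.002]
contact_force: [0.4, 0.4, 0.0]
grip_width: 0.0501
gripper_force: 0.0
```

Run:
```python
from h import *
plan(.5135,.2845,.3,2.053-np.pi/2)
```

```text
t 20.4 tcp [0.494 0.16  0.339] dp [0.124, -0.0207, 0.0394] yaw -0.803 j7 -0.86 w 0.05 tilt [-0.001 -0.001 -1.   ]
```

Request:
step_arm(
  increments=[
    {"dp": [0.124, -0.02, 0.04], "yaw": -0.803, "hand": 0.05},
    {"dp": [0.124, -0.02, 0.04], "yaw": -0.803, "hand": 0.05},
    {"dp": [0.124, -0.02, 0.04], "yaw": -0.803, "hand": 0.05},
    {"dp": [0.124, -0.02, 0.04], "yaw": -0.803, "hand": 0.05},
    {"dp": [0.124, -0.02, 0.04], "yaw": -0.803, "hand": 0.05},
    {"dp": [0.124, -0.02, 0.04], "yaw": -0.803, "hand": 0.05},
    {"dp": [0.124, -0.02, 0.04], "yaw": -0.803, "hand": 0.05},
    {"dp": [0.124, -0.02, 0.04], "yaw": -0.803, "hand": 0.05},
    {"dp": [0.124, -0.02, 0.04], "yaw": -0.803, "hand": 0.05},
    {"dp": [0.124, -0.02, 0.04], "yaw": -0.803, "hand": 0.05},
  ],
)

```text
t: 21.18
tool_pos: [0.5153, 0.2824, 0.3001]
orientation: [-1.637, -2.681, 0.001]
contact_force: [-0.8, -0.4, 0.5]
grip_width: 0.0499
gripper_force: 0.0
```

```bash
cat >> h.py <<'E'
def bar(hub=(.5135,.2845)):
    c=cal('wrist'); img,dep=ctrl.get_image('wrist'); P=cloud('wrist',dep,c); Z=P[...,2]
    m=(Z>.143)&(Z<.165)&(np.hypot(P[...,0]-hub[0],P[...,1]-hub[1])<.06)
    r=cv2.minAreaRect(P[m][:,:2].astype(np.float32)*1000); a=np.radians(r[2]+(0 if r[1][0]>r[1][1] else 90)); print('bar',np.round(r[0],1),np.round(r[1]),'yaw',round(a%np.pi,3)); return img,P
E
python3 - <<'E'
from h import *
bar(); plan(.5135,.2845,.208,2.053-np.pi/2)
E
```

```text
bar [513.4 285.1] [16. 75.] yaw 2.055
t 21.2 tcp [0.515 0.282 0.3  ] dp [0.0027, -0.0006, 0.0924] yaw -0.007 j7 -0.38 w 0.05 tilt [-0.001 -0.    -1.   ]
```

Descend, grip, then turn ccw by 1.047.

Request:
step_arm(
  increments=[
    {"dp": [0.003, 0, 0.04], "yaw": 0, "hand": 0.05},
    {"dp": [0.003, 0, 0.075], "yaw": 0, "hand": 0.05},
    {"dp": [0.003, 0, 0.092], "yaw": 0, "hand": 0.05},
    {"dp": [0.003, 0, 0.092], "yaw": 0, "hand": 0.05},
    {"dp": [0.003, 0, 0.092], "yaw": 0, "hand": 0.005},
    {"dp": [0.003, 0, 0.092], "yaw": 0, "hand": 0.005},
    {"dp": [0.003, 0, 0.092], "yaw": 0, "hand": 0.005},
    {"dp": [0.003, 0, 0.092], "yaw": 0, "hand": 0.005},
    {"dp": [0.003, 0, 0.092], "yaw": 0, "hand": 0.005},
  ],
)

```text
t: 21.98
tool_pos: [0.5133, 0.2856, 0.211]
orientation: [1.635, 2.682, -0.0]
contact_force: [-3.8, -2.9, 5.9]
grip_width: 0.0142
gripper_force: 42.4
```

Request:
step_arm(
  increments=[
    {"dp": [0, 0, 0], "yaw": -0.12, "hand": 0.005},
    {"dp": [0, 0, 0], "yaw": -0.24, "hand": 0.005},
    {"dp": [0, 0, 0], "yaw": -0.36, "hand": 0.005},
    {"dp": [0, 0, 0], "yaw": -0.48, "hand": 0.005},
    {"dp": [0, 0, 0], "yaw": -0.6, "hand": 0.005},
    {"dp": [0, 0, 0], "yaw": -0.72, "hand": 0.005},
    {"dp": [0, 0, 0], "yaw": -0.84, "hand": 0.005},
    {"dp": [0, 0, 0], "yaw": -0.96, "hand": 0.005},
    {"dp": [0, 0, 0], "yaw": -1.04, "hand": 0.005},
    {"dp": [0, 0, 0], "yaw": -1.05, "hand": 0.005},
  ],
)

```text
t: 22.82
tool_pos: [0.513, 0.2853, 0.2111]
orientation: [-0.063, -3.14, 0.002]
contact_force: [-4.6, -3.7, 6.6]
grip_width: 0.0149
gripper_force: 42.5
```

Request:
step_arm(
  increments=[
    {"dp": [0, 0, 0], "yaw": 0, "hand": 0.005},
    {"dp": [0, 0, 0], "yaw": 0, "hand": 0.05},
    {"dp": [0, 0, 0], "yaw": 0, "hand": 0.05},
    {"dp": [0, 0, -0.15], "yaw": 0, "hand": 0.05},
    {"dp": [0, 0, -0.15], "yaw": 0, "hand": 0.05},
    {"dp": [0, 0, -0.15], "yaw": 0, "hand": 0.05},
    {"dp": [0, 0, -0.15], "yaw": 0, "hand": 0.05},
    {"dp": [0, 0, -0.15], "yaw": 0, "hand": 0.05},
    {"dp": [0, 0, -0.15], "yaw": 0, "hand": 0.085},
  ],
)

```text
t: 23.57
tool_pos: [0.5147, 0.2865, 0.3614]
orientation: [0.071, 3.136, 0.006]
contact_force: [0.1, 0.2, -0.9]
grip_width: 0.0607
gripper_force: 0.0
```

```bash
cat >> h.py <<'E'
def mould(P,x,y,z0=.07,z1=.085,r=.055):
    Z=P[...,2]; m=(Z>z0)&(Z<z1)&(np.hypot(P[...,0]-x,P[...,1]-y)<r)
    n,l,st,ce=cv2.connectedComponentsWithStats(cv2.morphologyEx(m.astype(np.uint8),cv2.MORPH_CLOSE,np.ones((5,5))))
    if n<2: print('none'); return
    m&=l==1+st[1:,4].argmax(); q=P[m]
    r=cv2.minAreaRect(q[:,:2].astype(np.float32)*1000); a=np.radians(r[2]+(0 if r[1][0]>r[1][1] else 90))
    print('mould',m.sum(),'z',q[:,2].mean().round(4),np.round(r[0],1),np.round(r[1],1),'long yaw',round(a%np.pi,3)); return np.array(r[0])/1000,a
E
python3 - <<'E'
from h import *
img,P=bar(); save('','w8.png',img); r=mould(P,.4503,.1848)
if r: plan(*r[0],.2,r[1]-np.pi/2,True)
E
```

```text
bar [512.8 284.6] [16. 75.] yaw 3.087
mould 1828 z 0.0764 [445.7 184.1] [80.5 52.6] long yaw 0.649
t 23.6 tcp [0.514 0.286 0.359] dp [0.0643, -0.1046, 0.1052] yaw -0.694 j7 0.59 w 0.068 tilt [ 0.002  0.001 -1.   ]
```

View pics/w8.png

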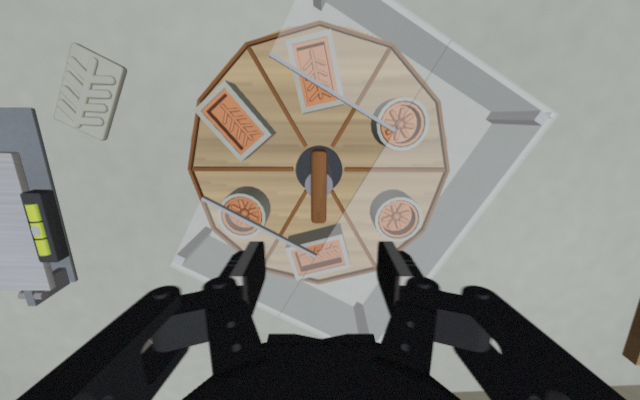

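Request:
step_arm(
  increments=[
    {"dp": [0.064, -0.104, 0.05], "yaw": -0.12, "hand": 0.085},
    {"dp": [0.064, -0.104, 0.05], "yaw": -0.24, "hand": 0.085},
    {"dp": [0.064, -0.104, 0.05], "yaw": -0.36, "hand": 0.085},
    {"dp": [0.064, -0.104, 0.1], "yaw": -0.48, "hand": 0.085},
    {"dp": [0.064, -0.104, 0.1], "yaw": -0.6, "hand": 0.085},
    {"dp": [0.064, -0.104, 0.1], "yaw": -0.694, "hand": 0.085},
    {"dp": [0.064, -0.104, 0.1], "yaw": -0.694, "hand": 0.085},
    {"dp": [0.064, -0.104, 0.1], "yaw": -0.694, "hand": 0.085},
    {"dp": [0.064, -0.104, 0.1], "yaw": -0.694, "hand": 0.085},
  ],
)

```text
t: 24.37
tool_pos: [0.4456, 0.1846, 0.2587]
orientation: [-0.999, 2.978, 0.001]
contact_force: [0.1, 0.4, 0.5]
grip_width: 0.0848
gripper_force: 0.0
```

Run:
```python
from h import *
plan(.4457,.1841,.067,.649-np.pi/2,True)
```

```text
t 24.4 tcp [0.446 0.185 0.259] dp [0.0003, -0.0005, 0.1378] yaw -0.002 j7 1.37 w 0.085 tilt [ 0.     0.001 -1.   ]
```

Request:
step_arm(
  increments=[
    {"dp": [0, 0, 0.04], "yaw": 0, "hand": 0.085},
    {"dp": [0, 0, 0.08], "yaw": 0, "hand": 0.085},
    {"dp": [0, 0, 0.11], "yaw": 0, "hand": 0.085},
    {"dp": [0, 0, 0.13], "yaw": 0, "hand": 0.085},
    {"dp": [0, 0, 0.138], "yaw": 0, "hand": 0.085},
    {"dp": [0, 0, 0.138], "yaw": 0, "hand": 0.085},
    {"dp": [0, 0, 0.138], "yaw": 0, "hand": 0.04},
    {"dp": [0, 0, 0.138], "yaw": 0, "hand": 0.04},
    {"dp": [0, 0, 0.138], "yaw": 0, "hand": 0.04},
    {"dp": [0, 0, 0.138], "yaw": 0, "hand": 0.04},
  ],
)

```text
t: 25.2
tool_pos: [0.4467, 0.1854, 0.1226]
orientation: [-1.0, 2.974, 0.001]
contact_force: [-0.4, 1.1, 5.3]
grip_width: 0.0514
gripper_force: 43.8
```

Request:
step_arm(
  increments=[
    {"dp": [0, 0, 0], "yaw": 0, "hand": 0.04},
    {"dp": [0, 0, 0], "yaw": 0, "hand": 0.04},
    {"dp": [0, 0, -0.03], "yaw": 0, "hand": 0.04},
    {"dp": [0, 0, -0.06], "yaw": 0, "hand": 0.04},
    {"dp": [0, 0, -0.12], "yaw": 0, "hand": 0.04},
    {"dp": [0, 0, -0.17], "yaw": 0, "hand": 0.04},
    {"dp": [0, 0, -0.17], "yaw": 0, "hand": 0.04},
    {"dp": [0, 0, -0.17], "yaw": 0, "hand": 0.04},
  ],
)

```text
t: 25.87
tool_pos: [0.4475, 0.1867, 0.2968]
orientation: [-0.998, 2.966, 0.001]
contact_force: [1.1, 1.2, -3.1]
grip_width: 0.0516
gripper_force: 44.6
```

```bash
cat >> h.py <<'E'
def spot(y,x=0,psi=-.05,c=(.560,-.256)): return c[0]+x*np.cos(psi)-y*np.sin(psi),c[1]+x*np.sin(psi)+y*np.cos(psi)
E
python3 - <<'E'
from h import *
print(spot(-.09)); plan(*spot(-.09),.2,-.05+np.pi/2,True); print(ctrl.read_state()['gripper_force'])
E
```

```text
(np.float64(0.5555018747656391), np.float64(-0.34588752343554696))
t 25.9 tcp [0.448 0.187 0.297] dp [0.2363, -0.4895, 0.0419] yaw 0.699 j7 1.43 w 0.052 tilt [ 0.011  0.004 -1.   ]
44.625338315963745
```

Request:
step_arm(
  increments=[
    {"dp": [0.236, -0.489, 0.02], "yaw": 0.7, "hand": 0.04},
    {"dp": [0.236, -0.489, 0.02], "yaw": 0.7, "hand": 0.04},
    {"dp": [0.236, -0.489, 0.02], "yaw": 0.7, "hand": 0.04},
    {"dp": [0.236, -0.489, 0.02], "yaw": 0.7, "hand": 0.04},
    {"dp": [0.236, -0.489, 0.02], "yaw": 0.7, "hand": 0.04},
    {"dp": [0.236, -0.489, 0.02], "yaw": 0.7, "hand": 0.04},
    {"dp": [0.236, -0.489, 0.02], "yaw": 0.7, "hand": 0.04},
    {"dp": [0.236, -0.489, 0.02], "yaw": 0.7, "hand": 0.04},
    {"dp": [0.236, -0.489, 0.02], "yaw": 0.7, "hand": 0.04},
    {"dp": [0.236, -0.489, 0.02], "yaw": 0.7, "hand": 0.04},
  ],
)

```text
t: 26.7
tool_pos: [0.5269, -0.2261, 0.2736]
orientation: [-0.08, -3.137, -0.0]
contact_force: [0.9, 1.4, -2.9]
grip_width: 0.0512
gripper_force: 44.4
```

Run:
```python
from h import *
plan(*spot(-.09),.26,-.05+np.pi/2)
```

```text
t 26.7 tcp [ 0.527 -0.226  0.274] dp [-0.0348, -0.1182, 0.0135] yaw -0.001 j7 1.55 w 0.051 tilt [-0.003  0.    -1.   ]
```

Request:
step_arm(
  increments=[
    {"dp": [-0.034, -0.115, 0.013], "yaw": 0, "hand": 0.04},
    {"dp": [-0.034, -0.115, 0.013], "yaw": 0, "hand": 0.04},
    {"dp": [-0.034, -0.115, 0.013], "yaw": 0, "hand": 0.04},
    {"dp": [-0.034, -0.115, 0.013], "yaw": 0, "hand": 0.04},
    {"dp": [-0.034, -0.115, 0.03], "yaw": 0, "hand": 0.04},
    {"dp": [-0.034, -0.115, 0.07], "yaw": 0, "hand": 0.04},
    {"dp": [-0.034, -0.115, 0.09], "yaw": 0, "hand": 0.04},
    {"dp": [-0.034, -0.115, 0.1], "yaw": 0, "hand": 0.04},
    {"dp": [-0.034, -0.115, 0.1], "yaw": 0, "hand": 0.04},
    {"dp": [-0.034, -0.115, 0.1], "yaw": 0, "hand": 0.04},
  ],
)

```text
t: 27.53
tool_pos: [0.556, -0.3402, 0.175]
orientation: [-0.08, -3.14, -0.001]
contact_force: [-0.3, 0.5, -2.5]
grip_width: 0.0516
gripper_force: 44.3
```

Run:
```python
from h import *
plan(*spot(-.09),.1576,-.05+np.pi/2)
```

```text
t 27.5 tcp [ 0.556 -0.34   0.175] dp [0.0002, -0.0057, 0.0174] yaw -0.001 j7 1.66 w 0.052 tilt [-0.001  0.001 -1.   ]
```

Request:
step_arm(
  increments=[
    {"dp": [0, -0.003, 0.01], "yaw": 0, "hand": 0.04},
    {"dp": [0, -0.003, 0.014], "yaw": 0, "hand": 0.04},
    {"dp": [0, -0.003, 0.016], "yaw": 0, "hand": 0.04},
    {"dp": [0, -0.003, 0.018], "yaw": 0, "hand": 0.04},
    {"dp": [0, -0.003, 0.018], "yaw": 0, "hand": 0.04},
    {"dp": [0, -0.003, 0.018], "yaw": 0, "hand": 0.04},
  ],
)

```text
t: 28.03
tool_pos: [0.5563, -0.3434, 0.1579]
orientation: [0.08, 3.14, -0.0]
contact_force: [-0.2, -0.3, -1.3]
grip_width: 0.0514
gripper_force: 44.6
```

Request:
step_arm(
  increments=[
    {"dp": [0, 0, 0.0015], "yaw": 0, "hand": 0.04},
    {"dp": [0, 0, 0.0015], "yaw": 0, "hand": 0.075},
    {"dp": [0, 0, 0.0015], "yaw": 0, "hand": 0.075},
    {"dp": [0, 0, 0.0015], "yaw": 0, "hand": 0.075},
    {"dp": [0, 0, -0.06], "yaw": 0, "hand": 0.075},
    {"dp": [0, 0, -0.2], "yaw": 0, "hand": 0.06},
    {"dp": [0, 0, -0.2], "yaw": 0, "hand": 0.05},
    {"dp": [0, 0, -0.2], "yaw": 0, "hand": 0.05},
    {"dp": [0, 0, -0.2], "yaw": 0, "hand": 0.05},
    {"dp": [0, 0, -0.2], "yaw": 0, "hand": 0.05},
  ],
)

```text
t: 28.87
tool_pos: [0.5587, -0.343, 0.3669]
orientation: [0.081, 3.125, -0.008]
contact_force: [0.5, 0.2, 1.2]
grip_width: 0.05
gripper_force: 0.0
```

Run:
```python
from h import *
img,dep=ctrl.get_image('wrist'); mould(cloud('wrist',dep),*spot(-.09),.105,.125,.07)
plan(.513,.2848,.34,3.087-np.pi/2)
```

```text
mould 1678 z 0.1079 [ 553.4 -343.8] [52.1 79.4] long yaw 3.093
t 28.9 tcp [ 0.558 -0.343  0.363] dp [0.077, 0.6247, 0.0204] yaw 0.004 j7 1.75 w 0.05 tilt [ 0.01  -0.003 -1.   ]
```

Request:
step_arm(
  increments=[
    {"dp": [0.05, 0.4, 0.01], "yaw": 0, "hand": 0.05},
    {"dp": [0.05, 0.4, 0.01], "yaw": 0, "hand": 0.05},
    {"dp": [0.05, 0.4, 0.01], "yaw": 0, "hand": 0.05},
    {"dp": [0.05, 0.4, 0.01], "yaw": 0, "hand": 0.05},
    {"dp": [0.05, 0.4, 0.01], "yaw": 0, "hand": 0.05},
    {"dp": [0.05, 0.4, 0.01], "yaw": 0, "hand": 0.05},
    {"dp": [0.05, 0.4, 0.01], "yaw": 0, "hand": 0.05},
    {"dp": [0.05, 0.4, 0.01], "yaw": 0, "hand": 0.05},
    {"dp": [0.077, 0.625, 0.02], "yaw": 0, "hand": 0.05},
    {"dp": [0.077, 0.625, 0.02], "yaw": 0, "hand": 0.05},
  ],
)

```text
t: 29.75
tool_pos: [0.5248, 0.0735, 0.3448]
orientation: [-0.08, -3.14, 0.001]
contact_force: [0.9, 0.4, 0.5]
grip_width: 0.05
gripper_force: 0.0
```

Run:
```python
from h import *
plan(.513,.2848,.3,3.087-np.pi/2)
```

```text
t 29.8 tcp [0.525 0.074 0.345] dp [0.0226, 0.2104, 0.0447] yaw 0.003 j7 1.05 w 0.05 tilt [-0.001 -0.001 -1.   ]
```

Request:
step_arm(
  increments=[
    {"dp": [0.022, 0.21, 0.045], "yaw": 0, "hand": 0.05},
    {"dp": [0.022, 0.21, 0.045], "yaw": 0, "hand": 0.05},
    {"dp": [0.022, 0.21, 0.045], "yaw": 0, "hand": 0.05},
    {"dp": [0.022, 0.21, 0.045], "yaw": 0, "hand": 0.05},
    {"dp": [0.022, 0.21, 0.045], "yaw": 0, "hand": 0.05},
    {"dp": [0.022, 0.21, 0.045], "yaw": 0, "hand": 0.05},
    {"dp": [0.022, 0.21, 0.045], "yaw": 0, "hand": 0.05},
    {"dp": [0.022, 0.21, 0.045], "yaw": 0, "hand": 0.05},
  ],
)

```text
t: 30.42
tool_pos: [0.514, 0.2827, 0.2997]
orientation: [-0.077, -3.139, 0.002]
contact_force: [0.5, -0.9, -0.3]
grip_width: 0.0502
gripper_force: 0.0
```

Run:
```python
from h import *
bar();plan(.513,.2848,.209,3.087-np.pi/2)
```

```text
bar [512.9 284.3] [16. 75.] yaw 3.093
t 30.5 tcp [0.515 0.281 0.3  ] dp [0.0021, 0.0036, 0.0911] yaw 0.002 j7 0.64 w 0.05 tilt [-0.    -0.002 -1.   ]
```

Request:
step_arm(
  increments=[
    {"dp": [0.002, 0.003, 0.04], "yaw": 0, "hand": 0.05},
    {"dp": [0.002, 0.003, 0.075], "yaw": 0, "hand": 0.05},
    {"dp": [0.002, 0.003, 0.091], "yaw": 0, "hand": 0.05},
    {"dp": [0.002, 0.003, 0.091], "yaw": 0, "hand": 0.05},
    {"dp": [0.002, 0.003, 0.091], "yaw": 0, "hand": 0.005},
    {"dp": [0.002, 0.003, 0.091], "yaw": 0, "hand": 0.005},
    {"dp": [0.002, 0.003, 0.091], "yaw": 0, "hand": 0.005},
    {"dp": [0.002, 0.003, 0.091], "yaw": 0, "hand": 0.005},
    {"dp": [0.002, 0.003, 0.091], "yaw": 0, "hand": 0.005},
  ],
)

```text
t: 31.22
tool_pos: [0.5138, 0.2852, 0.2123]
orientation: [0.082, 3.137, -0.001]
contact_force: [-0.3, -5.3, 5.5]
grip_width: 0.0152
gripper_force: 41.7
```

Request:
step_arm(
  increments=[
    {"dp": [0, 0, 0], "yaw": -0.12, "hand": 0.005},
    {"dp": [0, 0, 0], "yaw": -0.24, "hand": 0.005},
    {"dp": [0, 0, 0], "yaw": -0.36, "hand": 0.005},
    {"dp": [0, 0, 0], "yaw": -0.48, "hand": 0.005},
    {"dp": [0, 0, 0], "yaw": -0.6, "hand": 0.005},
    {"dp": [0, 0, 0], "yaw": -0.72, "hand": 0.005},
    {"dp": [0, 0, 0], "yaw": -0.84, "hand": 0.005},
    {"dp": [0, 0, 0], "yaw": -0.96, "hand": 0.005},
    {"dp": [0, 0, 0], "yaw": -1.05, "hand": 0.005},
    {"dp": [0, 0, 0], "yaw": -1.055, "hand": 0.005},
  ],
)

```text
t: 32.05
tool_pos: [0.5135, 0.2857, 0.2123]
orientation: [-1.516, 2.748, -0.003]
contact_force: [-0.9, -3.2, 7.3]
grip_width: 0.0149
gripper_force: 42.3
```

Request:
step_arm(
  increments=[
    {"dp": [0, 0, 0], "yaw": 0, "hand": 0.005},
    {"dp": [0, 0, 0], "yaw": 0, "hand": 0.05},
    {"dp": [0, 0, 0], "yaw": 0, "hand": 0.05},
    {"dp": [0, 0, -0.15], "yaw": 0, "hand": 0.05},
    {"dp": [0, 0, -0.15], "yaw": 0, "hand": 0.05},
    {"dp": [0, 0, -0.15], "yaw": 0, "hand": 0.05},
    {"dp": [0, 0, -0.15], "yaw": 0, "hand": 0.05},
    {"dp": [0, 0, -0.15], "yaw": 0, "hand": 0.05},
    {"dp": [0, 0, -0.15], "yaw": 0, "hand": 0.085},
    {"dp": [0, 0, -0.15], "yaw": 0, "hand": 0.085},
  ],
)

```text
t: 32.88
tool_pos: [0.5123, 0.286, 0.3592]
orientation: [1.512, -2.753, 0.0]
contact_force: [0.1, -0.6, -0.1]
grip_width: 0.0722
gripper_force: 0.0
```

Run:
```python
from h import *
img,P=bar(); save('','w9.png',img); r=mould(P,.4503,.1848)
if r: plan(*r[0],.2,r[1]-np.pi/2,True)
```

```text
bar [513.2 283.5] [75. 15.] yaw 0.999
mould 1950 z 0.0766 [452.4 182.8] [80.3 52. ] long yaw 1.212
t 32.9 tcp [0.512 0.286 0.358] dp [0.1187, -0.0046, 0.1048] yaw -0.208 j7 1.62 w 0.079 tilt [-0.002 -0.001 -1.   ]
```

Request:
step_arm(
  increments=[
    {"dp": [0.118, -0.004, 0.05], "yaw": -0.1, "hand": 0.085},
    {"dp": [0.118, -0.004, 0.05], "yaw": -0.208, "hand": 0.085},
    {"dp": [0.118, -0.004, 0.05], "yaw": -0.208, "hand": 0.085},
    {"dp": [0.118, -0.004, 0.1], "yaw": -0.208, "hand": 0.085},
    {"dp": [0.118, -0.004, 0.1], "yaw": -0.208, "hand": 0.085},
    {"dp": [0.118, -0.004, 0.1], "yaw": -0.208, "hand": 0.085},
    {"dp": [0.118, -0.004, 0.1], "yaw": -0.208, "hand": 0.085},
    {"dp": [0.118, -0.004, 0.1], "yaw": -0.208, "hand": 0.085},
  ],
)

```text
t: 33.6
tool_pos: [0.4531, 0.1871, 0.2614]
orientation: [-1.792, 2.576, 0.003]
contact_force: [0.1, 0.3, 0.6]
grip_width: 0.0852
gripper_force: 0.0
```

Run:
```python
from h import *
plan(.4524,.1828,.067,1.212-np.pi/2,True)
```

```text
t 33.6 tcp [0.453 0.187 0.261] dp [0.0049, -0.0008, 0.1405] yaw 0.004 j7 1.95 w 0.085 tilt [ 0.002  0.004 -1.   ]
```

Request:
step_arm(
  increments=[
    {"dp": [0.003, -0.001, 0.04], "yaw": 0, "hand": 0.085},
    {"dp": [0.003, -0.001, 0.08], "yaw": 0, "hand": 0.085},
    {"dp": [0.003, -0.001, 0.11], "yaw": 0, "hand": 0.085},
    {"dp": [0.003, -0.001, 0.13], "yaw": 0, "hand": 0.085},
    {"dp": [0.003, -0.001, 0.139], "yaw": 0, "hand": 0.085},
    {"dp": [0.003, -0.001, 0.139], "yaw": 0, "hand": 0.085},
    {"dp": [0.003, -0.001, 0.139], "yaw": 0, "hand": 0.04},
    {"dp": [0.003, -0.001, 0.139], "yaw": 0, "hand": 0.04},
    {"dp": [0.003, -0.001, 0.139], "yaw": 0, "hand": 0.04},
    {"dp": [0.003, -0.001, 0.139], "yaw": 0, "hand": 0.04},
  ],
)

```text
t: 34.43
tool_pos: [0.4536, 0.1825, 0.1229]
orientation: [-1.788, 2.578, -0.0]
contact_force: [-0.9, 0.2, 5.5]
grip_width: 0.0512
gripper_force: 43.8
```

Request:
step_arm(
  increments=[
    {"dp": [0, 0, 0], "yaw": 0, "hand": 0.04},
    {"dp": [0, 0, 0], "yaw": 0, "hand": 0.04},
    {"dp": [0, 0, -0.03], "yaw": 0, "hand": 0.04},
    {"dp": [0, 0, -0.06], "yaw": 0, "hand": 0.04},
    {"dp": [0, 0, -0.12], "yaw": 0, "hand": 0.04},
    {"dp": [0, 0, -0.17], "yaw": 0, "hand": 0.04},
    {"dp": [0, 0, -0.17], "yaw": 0, "hand": 0.04},
    {"dp": [0, 0, -0.17], "yaw": 0, "hand": 0.04},
  ],
)

```text
t: 35.1
tool_pos: [0.4546, 0.1834, 0.297]
orientation: [-1.782, 2.573, -0.005]
contact_force: [0.9, 1.4, -2.9]
grip_width: 0.0509
gripper_force: 44.9
```

Run:
```python
from h import *
img,dep=ctrl.get_image('top'); P=cloud('top',dep); mould(P,*spot(-.09),.103,.125,.07)
print(spot(0)); plan(*spot(0),.26,-.05+np.pi/2); print(ctrl.read_state()['gripper_force'])
```

```text
mould 256 z 0.1113 [ 553.8 -343.7] [52.1 78.5] long yaw 3.108
(np.float64(0.56), np.float64(-0.256))
t 35.1 tcp [0.454 0.182 0.294] dp [0.3728, -0.2534, 0.0338] yaw 1.262 j7 2.0 w 0.051 tilt [ 0.007  0.002 -1.   ]
44.875606298446655
```

Request:
step_arm(
  increments=[
    {"dp": [0.373, -0.253, 0.01], "yaw": 1.262, "hand": 0.04},
    {"dp": [0.373, -0.253, 0.01], "yaw": 1.262, "hand": 0.04},
    {"dp": [0.373, -0.253, 0.01], "yaw": 1.262, "hand": 0.04},
    {"dp": [0.373, -0.253, 0.01], "yaw": 1.262, "hand": 0.04},
    {"dp": [0.373, -0.253, 0.01], "yaw": 1.262, "hand": 0.04},
    {"dp": [0.373, -0.253, 0.01], "yaw": 1.262, "hand": 0.04},
    {"dp": [0.373, -0.253, 0.01], "yaw": 1.262, "hand": 0.04},
    {"dp": [0.373, -0.253, 0.01], "yaw": 1.262, "hand": 0.04},
    {"dp": [0.373, -0.253, 0.01], "yaw": 1.262, "hand": 0.04},
    {"dp": [0.373, -0.253, 0.01], "yaw": 1.262, "hand": 0.04},
  ],
)

```text
t: 35.98
tool_pos: [0.5488, -0.2261, 0.2784]
orientation: [-0.07, -3.135, -0.001]
contact_force: [0.8, -0.8, -3.7]
grip_width: 0.0513
gripper_force: 44.8
```

Run:
```python
from h import *
plan(*spot(0),.175,-.05+np.pi/2)
```

```text
t 36.0 tcp [ 0.549 -0.226  0.278] dp [-0.0131, -0.0294, 0.1034] yaw 0.006 j7 1.6 w 0.051 tilt [-0.006  0.001 -1.   ]
```

Request:
step_arm(
  increments=[
    {"dp": [-0.012, -0.026, 0.0], "yaw": 0, "hand": 0.04},
    {"dp": [-0.012, -0.026, 0.0], "yaw": 0, "hand": 0.04},
    {"dp": [-0.012, -0.026, 0.04], "yaw": 0, "hand": 0.04},
    {"dp": [-0.012, -0.026, 0.08], "yaw": 0, "hand": 0.04},
    {"dp": [-0.012, -0.026, 0.1], "yaw": 0, "hand": 0.04},
    {"dp": [-0.012, -0.026, 0.103], "yaw": 0, "hand": 0.04},
    {"dp": [-0.012, -0.026, 0.103], "yaw": 0, "hand": 0.04},
    {"dp": [-0.012, -0.026, 0.103], "yaw": 0, "hand": 0.04},
  ],
)

```text
t: 36.65
tool_pos: [0.5618, -0.2499, 0.1788]
orientation: [0.059, 3.14, 0.001]
contact_force: [0.9, 0.1, -2.8]
grip_width: 0.0516
gripper_force: 44.7
```

Run:
```python
from h import *
plan(*spot(0),.158,-.05+np.pi/2)
```

```text
t 36.6 tcp [ 0.562 -0.25   0.179] dp [0.0016, -0.0062, 0.0208] yaw 0.013 j7 1.59 w 0.052 tilt [ 0.001  0.    -1.   ]
```

Request:
step_arm(
  increments=[
    {"dp": [0.001, -0.005, 0.012], "yaw": 0.01, "hand": 0.04},
    {"dp": [0.001, -0.005, 0.018], "yaw": 0.01, "hand": 0.04},
    {"dp": [0.001, -0.005, 0.022], "yaw": 0.01, "hand": 0.04},
    {"dp": [0.001, -0.005, 0.022], "yaw": 0.01, "hand": 0.04},
    {"dp": [0.001, -0.005, 0.022], "yaw": 0.01, "hand": 0.04},
  ],
)

```text
t: 37.07
tool_pos: [0.5604, -0.2563, 0.158]
orientation: [0.077, 3.139, -0.003]
contact_force: [-2.8, -1.5, 3.8]
grip_width: 0.0512
gripper_force: 45.6
```

Request:
step_arm(
  increments=[
    {"dp": [0, 0, 0.001], "yaw": 0, "hand": 0.04},
    {"dp": [0, 0, 0.001], "yaw": 0, "hand": 0.07},
    {"dp": [0, 0, 0.001], "yaw": 0, "hand": 0.07},
    {"dp": [0, 0, 0.001], "yaw": 0, "hand": 0.07},
    {"dp": [0, 0, -0.06], "yaw": 0, "hand": 0.07},
    {"dp": [0, 0, -0.18], "yaw": 0, "hand": 0.06},
    {"dp": [0, 0, -0.18], "yaw": 0, "hand": 0.05},
    {"dp": [0, 0, -0.18], "yaw": 0, "hand": 0.05},
    {"dp": [0, 0, -0.18], "yaw": 0, "hand": 0.05},
    {"dp": [0, 0, -0.18], "yaw": 0, "hand": 0.05},
  ],
)

```text
t: 37.9
tool_pos: [0.5627, -0.2545, 0.3424]
orientation: [0.074, 3.13, -0.004]
contact_force: [1.0, 0.5, -0.5]
grip_width: 0.05
gripper_force: 0.0
```

Run:
```python
from h import *
img,dep=ctrl.get_image('wrist'); P=cloud('wrist',dep); mould(P,*spot(0),.1,.125,.05)
plan(.5132,.2842,.3,.999-np.pi/2)
```

```text
mould 2058 z 0.1081 [ 559.2 -257.2] [52.  80.6] long yaw 3.093
t 38.0 tcp [ 0.562 -0.255  0.339] dp [0.0739, 0.536, 0.0382] yaw -1.046 j7 1.66 w 0.05 tilt [ 0.006 -0.001 -1.   ]
```

Request:
step_arm(
  increments=[
    {"dp": [0.055, 0.4, 0.01], "yaw": -1.046, "hand": 0.05},
    {"dp": [0.055, 0.4, 0.01], "yaw": -1.046, "hand": 0.05},
    {"dp": [0.055, 0.4, 0.01], "yaw": -1.046, "hand": 0.05},
    {"dp": [0.055, 0.4, 0.01], "yaw": -1.046, "hand": 0.05},
    {"dp": [0.055, 0.4, 0.01], "yaw": -1.046, "hand": 0.05},
    {"dp": [0.055, 0.4, 0.01], "yaw": -1.046, "hand": 0.05},
    {"dp": [0.055, 0.4, 0.01], "yaw": -1.046, "hand": 0.05},
    {"dp": [0.055, 0.4, 0.01], "yaw": -1.046, "hand": 0.05},
    {"dp": [0.074, 0.536, 0.035], "yaw": -1.046, "hand": 0.05},
    {"dp": [0.074, 0.536, 0.035], "yaw": -1.046, "hand": 0.05},
  ],
)

```text
t: 38.78
tool_pos: [0.5222, 0.1604, 0.3156]
orientation: [1.505, -2.755, -0.002]
contact_force: [1.0, -0.5, -0.3]
grip_width: 0.0499
gripper_force: 0.0
```

Run:
```python
from h import *
plan(.5132,.2842,.3,.999-np.pi/2)
```

```text
t 38.8 tcp [0.522 0.16  0.316] dp [-0.0993, 0.0744, 0.0156] yaw 0.001 j7 1.88 w 0.05 tilt [-0.003 -0.    -1.   ]
```

Request:
step_arm(
  increments=[
    {"dp": [-0.098, 0.074, 0.015], "yaw": 0, "hand": 0.05},
    {"dp": [-0.098, 0.074, 0.015], "yaw": 0, "hand": 0.05},
    {"dp": [-0.098, 0.074, 0.015], "yaw": 0, "hand": 0.05},
    {"dp": [-0.098, 0.074, 0.015], "yaw": 0, "hand": 0.05},
    {"dp": [-0.098, 0.074, 0.015], "yaw": 0, "hand": 0.05},
    {"dp": [-0.098, 0.074, 0.015], "yaw": 0, "hand": 0.05},
    {"dp": [-0.098, 0.074, 0.015], "yaw": 0, "hand": 0.05},
  ],
)

```text
t: 39.37
tool_pos: [0.5148, 0.2796, 0.3015]
orientation: [1.499, -2.759, 0.002]
contact_force: [0.0, -0.6, -0.1]
grip_width: 0.0503
gripper_force: 0.0
```

Run:
```python
from h import *
bar();plan(.5132,.2845,.21,.999-np.pi/2)
```

```text
bar [513.6 283.2] [75. 16.] yaw 1.011
t 39.4 tcp [0.515 0.279 0.302] dp [-0.0035, 0.0044, 0.0919] yaw -0.004 j7 1.66 w 0.05 tilt [-0.001 -0.002 -1.   ]
```

Grip, then turn cw by π in three calls.

Request:
step_arm(
  increments=[
    {"dp": [-0.003, 0.003, 0.04], "yaw": 0, "hand": 0.05},
    {"dp": [-0.003, 0.003, 0.075], "yaw": 0, "hand": 0.05},
    {"dp": [-0.003, 0.003, 0.092], "yaw": 0, "hand": 0.05},
    {"dp": [-0.003, 0.003, 0.092], "yaw": 0, "hand": 0.05},
    {"dp": [-0.003, 0.003, 0.092], "yaw": 0, "hand": 0.005},
    {"dp": [-0.003, 0.003, 0.092], "yaw": 0, "hand": 0.005},
    {"dp": [-0.003, 0.003, 0.092], "yaw": 0, "hand": 0.005},
    {"dp": [-0.003, 0.003, 0.092], "yaw": 0, "hand": 0.005},
    {"dp": [-0.003, 0.003, 0.092], "yaw": 0, "hand": 0.005},
  ],
)

```text
t: 40.17
tool_pos: [0.514, 0.2863, 0.2131]
orientation: [-1.501, 2.755, -0.0]
contact_force: [-0.6, -2.0, 5.7]
grip_width: 0.0142
gripper_force: 42.1
```

Request:
step_arm(
  increments=[
    {"dp": [0, 0, 0], "yaw": 0.12, "hand": 0.005},
    {"dp": [0, 0, 0], "yaw": 0.24, "hand": 0.005},
    {"dp": [0, 0, 0], "yaw": 0.36, "hand": 0.005},
    {"dp": [0, 0, 0], "yaw": 0.48, "hand": 0.005},
    {"dp": [0, 0, 0], "yaw": 0.6, "hand": 0.005},
    {"dp": [0, 0, 0], "yaw": 0.72, "hand": 0.005},
    {"dp": [0, 0, 0], "yaw": 0.84, "hand": 0.005},
    {"dp": [0, 0, 0], "yaw": 0.96, "hand": 0.005},
    {"dp": [0, 0, 0], "yaw": 1.05, "hand": 0.005},
    {"dp": [0, 0, 0], "yaw": 1.05, "hand": 0.005},
  ],
)

```text
t: 41.0
tool_pos: [0.5146, 0.2852, 0.2131]
orientation: [0.091, 3.136, -0.0]
contact_force: [0.6, -2.3, 7.1]
grip_width: 0.015
gripper_force: 42.8
```

Request:
step_arm(
  increments=[
    {"dp": [0, 0, 0], "yaw": 0.12, "hand": 0.005},
    {"dp": [0, 0, 0], "yaw": 0.24, "hand": 0.005},
    {"dp": [0, 0, 0], "yaw": 0.36, "hand": 0.005},
    {"dp": [0, 0, 0], "yaw": 0.48, "hand": 0.005},
    {"dp": [0, 0, 0], "yaw": 0.6, "hand": 0.005},
    {"dp": [0, 0, 0], "yaw": 0.72, "hand": 0.005},
    {"dp": [0, 0, 0], "yaw": 0.84, "hand": 0.005},
    {"dp": [0, 0, 0], "yaw": 0.96, "hand": 0.005},
    {"dp": [0, 0, 0], "yaw": 1.05, "hand": 0.005},
    {"dp": [0, 0, 0], "yaw": 1.05, "hand": 0.005},
  ],
)

```text
t: 41.83
tool_pos: [0.514, 0.2841, 0.2131]
orientation: [1.651, 2.669, -0.001]
contact_force: [-2.8, -3.1, 8.3]
grip_width: 0.0147
gripper_force: 42.5
```

Request:
step_arm(
  increments=[
    {"dp": [0, 0, 0], "yaw": 0.12, "hand": 0.005},
    {"dp": [0, 0, 0], "yaw": 0.24, "hand": 0.005},
    {"dp": [0, 0, 0], "yaw": 0.36, "hand": 0.005},
    {"dp": [0, 0, 0], "yaw": 0.48, "hand": 0.005},
    {"dp": [0, 0, 0], "yaw": 0.6, "hand": 0.005},
    {"dp": [0, 0, 0], "yaw": 0.72, "hand": 0.005},
    {"dp": [0, 0, 0], "yaw": 0.84, "hand": 0.005},
    {"dp": [0, 0, 0], "yaw": 0.96, "hand": 0.005},
    {"dp": [0, 0, 0], "yaw": 1.04, "hand": 0.005},
    {"dp": [0, 0, 0], "yaw": 1.04, "hand": 0.005},
  ],
)

```text
t: 42.67
tool_pos: [0.5132, 0.2849, 0.213]
orientation: [2.759, 1.499, 0.001]
contact_force: [-4.4, -3.7, 8.6]
grip_width: 0.0146
gripper_force: 42.4
```

Request:
step_arm(
  increments=[
    {"dp": [0, 0, 0], "yaw": 0, "hand": 0.005},
    {"dp": [0, 0, 0], "yaw": 0, "hand": 0.05},
    {"dp": [0, 0, 0], "yaw": 0, "hand": 0.05},
    {"dp": [0, 0, -0.15], "yaw": 0, "hand": 0.05},
    {"dp": [0, 0, -0.15], "yaw": 0, "hand": 0.05},
    {"dp": [0, 0, -0.15], "yaw": 0, "hand": 0.05},
    {"dp": [0, 0, -0.15], "yaw": 0, "hand": 0.05},
    {"dp": [0, 0, -0.15], "yaw": 0, "hand": 0.05},
    {"dp": [0, 0, -0.15], "yaw": 0, "hand": 0.085},
    {"dp": [0, 0, -0.15], "yaw": 0, "hand": 0.085},
  ],
)

```text
t: 43.5
tool_pos: [0.5129, 0.2858, 0.3597]
orientation: [-2.757, -1.506, 0.002]
contact_force: [-0.0, 0.2, 0.2]
grip_width: 0.0723
gripper_force: 0.0
```

Run:
```python
from h import *
img,P=bar(); save('','w10.png',img); r=mould(P,.4503,.1848)
if r: plan(*r[0],.2,r[1]-np.pi/2,True)
ctrl.get_image('top'); img,dep=ctrl.get_image('top'); r=mould(cloud('top',dep),.4503,.1848)
```

```text
bar [514.3 285.3] [75. 16.] yaw 1.008
mould 1320 z 0.0762 [452.  186.4] [53.3 80.1] long yaw 2.844
t 43.5 tcp [0.513 0.285 0.359] dp [-0.1159, 0.0026, 0.1053] yaw 1.298 j7 -1.2 w 0.079 tilt [-0.003 -0.001 -1.   ]
mould 247 z 0.0763 [450.3 184.8] [53.  79.9] long yaw 2.84
```

Request:
step_arm(
  increments=[
    {"dp": [-0.116, 0.002, 0.0], "yaw": -0.12, "hand": 0.085},
    {"dp": [-0.116, 0.002, 0.0], "yaw": -0.24, "hand": 0.085},
    {"dp": [-0.116, 0.002, 0.0], "yaw": -0.36, "hand": 0.085},
    {"dp": [-0.116, 0.002, 0.05], "yaw": -0.48, "hand": 0.085},
    {"dp": [-0.116, 0.002, 0.05], "yaw": -0.6, "hand": 0.085},
    {"dp": [-0.116, 0.002, 0.05], "yaw": -0.72, "hand": 0.085},
    {"dp": [-0.116, 0.002, 0.05], "yaw": -0.84, "hand": 0.085},
    {"dp": [-0.116, 0.002, 0.05], "yaw": -0.96, "hand": 0.085},
    {"dp": [-0.116, 0.002, 0.05], "yaw": -1.08, "hand": 0.085},
    {"dp": [-0.116, 0.002, 0.05], "yaw": -1.2, "hand": 0.085},
  ],
)

```text
t: 44.48
tool_pos: [0.4516, 0.1866, 0.3094]
orientation: [-1.416, -2.802, 0.003]
contact_force: [-0.8, 0.5, 0.4]
grip_width: 0.0853
gripper_force: 0.0
```

Request:
step_arm(
  increments=[
    {"dp": [0, 0, 0.0], "yaw": -0.12, "hand": 0.085},
    {"dp": [0, 0, 0.02], "yaw": -0.24, "hand": 0.085},
    {"dp": [0, 0, 0.04], "yaw": -0.36, "hand": 0.085},
    {"dp": [0, 0, 0.05], "yaw": -0.48, "hand": 0.085},
    {"dp": [0, 0, 0.05], "yaw": -0.6, "hand": 0.085},
    {"dp": [0, 0, 0.05], "yaw": -0.644, "hand": 0.085},
    {"dp": [0, 0, 0.05], "yaw": -0.644, "hand": 0.085},
    {"dp": [0, 0, 0.05], "yaw": -0.644, "hand": 0.085},
  ],
)

```text
t: 45.15
tool_pos: [0.4518, 0.1868, 0.2599]
orientation: [-0.468, -3.105, 0.001]
contact_force: [0.8, 0.9, 0.5]
grip_width: 0.0848
gripper_force: 0.0
```

Run:
```python
from h import *
plan(.4515,.1858,.067,2.842-np.pi/2,True)
```

```text
t 45.1 tcp [0.452 0.187 0.26 ] dp [-0.0002, -0.0009, 0.139] yaw 0.0 j7 0.72 w 0.085 tilt [-0.002 -0.    -1.   ]
```

Request:
step_arm(
  increments=[
    {"dp": [0, -0.001, 0.04], "yaw": 0, "hand": 0.085},
    {"dp": [0, -0.001, 0.08], "yaw": 0, "hand": 0.085},
    {"dp": [0, -0.001, 0.11], "yaw": 0, "hand": 0.085},
    {"dp": [0, -0.001, 0.13], "yaw": 0, "hand": 0.085},
    {"dp": [0, -0.001, 0.138], "yaw": 0, "hand": 0.085},
    {"dp": [0, -0.001, 0.138], "yaw": 0, "hand": 0.085},
    {"dp": [0, -0.001, 0.138], "yaw": 0, "hand": 0.04},
    {"dp": [0, -0.001, 0.138], "yaw": 0, "hand": 0.04},
    {"dp": [0, -0.001, 0.138], "yaw": 0, "hand": 0.04},
    {"dp": [0, -0.001, 0.138], "yaw": 0, "hand": 0.04},
  ],
)

```text
t: 45.98
tool_pos: [0.4533, 0.1867, 0.1247]
orientation: [0.466, 3.103, 0.003]
contact_force: [-0.3, -0.4, 5.4]
grip_width: 0.0512
gripper_force: 44.1
```

Request:
step_arm(
  increments=[
    {"dp": [0, 0, 0], "yaw": 0, "hand": 0.04},
    {"dp": [0, 0, 0], "yaw": 0, "hand": 0.04},
    {"dp": [0, 0, -0.03], "yaw": 0, "hand": 0.04},
    {"dp": [0, 0, -0.06], "yaw": 0, "hand": 0.04},
    {"dp": [0, 0, -0.12], "yaw": 0, "hand": 0.04},
    {"dp": [0, 0, -0.17], "yaw": 0, "hand": 0.04},
    {"dp": [0, 0, -0.17], "yaw": 0, "hand": 0.04},
    {"dp": [0, 0, -0.17], "yaw": 0, "hand": 0.04},
    {"dp": [0, 0, -0.17], "yaw": 0, "hand": 0.04},
  ],
)

```text
t: 46.73
tool_pos: [0.4523, 0.1863, 0.294]
orientation: [0.466, 3.104, 0.002]
contact_force: [-0.6, 0.4, -3.7]
grip_width: 0.0513
gripper_force: 44.6
```

Run:
```python
from h import *
img,dep=ctrl.get_image('top'); P=cloud('top',dep); mould(P,*spot(-.09),.103,.125,.07); mould(P,*spot(0),.103,.125,.05)
print(spot(.09)); plan(*spot(.09),.26,-.05+np.pi/2); print(ctrl.read_state()['gripper_force'])
```

```text
mould 259 z 0.1115 [ 553.7 -343.9] [51.7 78.7] long yaw 3.099
mould 260 z 0.1114 [ 560.2 -257.4] [51.9 80.9] long yaw 3.098
(np.float64(0.564498125234361), np.float64(-0.16611247656445305))
t 46.8 tcp [0.451 0.186 0.292] dp [-0.2116, -0.3029, 0.0321] yaw -0.248 j7 0.73 w 0.051 tilt [-0.001 -0.001 -1.   ]
44.540918469429016
```

Request:
step_arm(
  increments=[
    {"dp": [-0.21, -0.302, 0.01], "yaw": -0.248, "hand": 0.04},
    {"dp": [-0.21, -0.302, 0.01], "yaw": -0.248, "hand": 0.04},
    {"dp": [-0.21, -0.302, 0.01], "yaw": -0.248, "hand": 0.04},
    {"dp": [-0.21, -0.302, 0.01], "yaw": -0.248, "hand": 0.04},
    {"dp": [-0.21, -0.302, 0.01], "yaw": -0.248, "hand": 0.04},
    {"dp": [-0.21, -0.302, 0.01], "yaw": -0.248, "hand": 0.04},
    {"dp": [-0.21, -0.302, 0.01], "yaw": -0.248, "hand": 0.04},
    {"dp": [-0.21, -0.302, 0.01], "yaw": -0.248, "hand": 0.04},
    {"dp": [-0.21, -0.302, 0.01], "yaw": -0.248, "hand": 0.04},
    {"dp": [-0.21, -0.302, 0.01], "yaw": -0.248, "hand": 0.04},
  ],
)

```text
t: 47.62
tool_pos: [0.5625, -0.1768, 0.2779]
orientation: [-0.101, -3.134, 0.012]
contact_force: [-0.3, -3.2, -3.5]
grip_width: 0.0513
gripper_force: 44.5
```

Request:
step_arm(
  increments=[
    {"dp": [0, 0, 0], "yaw": 0, "hand": 0.04},
    {"dp": [0, 0, 0.03], "yaw": 0, "hand": 0.04},
    {"dp": [0, 0, 0.06], "yaw": 0, "hand": 0.04},
    {"dp": [0, 0, 0.08], "yaw": 0, "hand": 0.04},
    {"dp": [0, 0, 0.09], "yaw": 0, "hand": 0.04},
    {"dp": [0, 0, 0.09], "yaw": 0, "hand": 0.04},
    {"dp": [0, 0, 0.09], "yaw": 0, "hand": 0.04},
  ],
)

```text
t: 48.2
tool_pos: [0.5636, -0.1632, 0.1919]
orientation: [-0.076, -3.139, -0.002]
contact_force: [-0.4, 0.4, -2.2]
grip_width: 0.0514
gripper_force: 44.4
```

Run:
```python
from h import *
plan(*spot(.09),.16,-.05+np.pi/2)
```

```text
t 48.2 tcp [ 0.564 -0.163  0.192] dp [-0.0011, -0.0029, 0.0319] yaw 0.002 j7 1.63 w 0.051 tilt [-0.002  0.001 -1.   ]
```

Request:
step_arm(
  increments=[
    {"dp": [-0.001, -0.003, 0.015], "yaw": 0, "hand": 0.04},
    {"dp": [-0.001, -0.003, 0.025], "yaw": 0, "hand": 0.04},
    {"dp": [-0.001, -0.003, 0.031], "yaw": 0, "hand": 0.04},
    {"dp": [-0.001, -0.003, 0.032], "yaw": 0, "hand": 0.04},
    {"dp": [-0.001, -0.003, 0.032], "yaw": 0, "hand": 0.04},
    {"dp": [-0.001, -0.003, 0.032], "yaw": 0, "hand": 0.04},
  ],
)

```text
t: 48.7
tool_pos: [0.5654, -0.1671, 0.1614]
orientation: [0.078, 3.139, 0.0]
contact_force: [0.3, -0.6, -4.2]
grip_width: 0.0514
gripper_force: 44.6
```

Request:
step_arm(
  increments=[
    {"dp": [0, 0, 0.001], "yaw": 0, "hand": 0.04},
    {"dp": [0, 0, 0.001], "yaw": 0, "hand": 0.07},
    {"dp": [0, 0, 0.001], "yaw": 0, "hand": 0.07},
    {"dp": [0, 0, 0.001], "yaw": 0, "hand": 0.07},
    {"dp": [0, 0, -0.06], "yaw": 0, "hand": 0.07},
    {"dp": [0, 0, -0.21], "yaw": 0, "hand": 0.06},
    {"dp": [0, 0, -0.21], "yaw": 0, "hand": 0.05},
    {"dp": [0, 0, -0.21], "yaw": 0, "hand": 0.05},
    {"dp": [0, 0, -0.21], "yaw": 0, "hand": 0.05},
    {"dp": [0, 0, -0.21], "yaw": 0, "hand": 0.05},
  ],
)

```text
t: 49.53
tool_pos: [0.5679, -0.1674, 0.3814]
orientation: [0.078, 3.122, -0.006]
contact_force: [0.9, -0.0, 1.8]
grip_width: 0.0498
gripper_force: 0.0
```

Request:
step_arm(
  increments=[
    {"dp": [0.17, 0, 0], "yaw": 0, "hand": 0.05},
    {"dp": [0.17, 0, 0], "yaw": 0, "hand": 0.05},
    {"dp": [0.17, 0, 0], "yaw": 0, "hand": 0.05},
    {"dp": [0.17, 0, 0], "yaw": 0, "hand": 0.05},
    {"dp": [0.17, 0, 0], "yaw": 0, "hand": 0.05},
    {"dp": [0.17, 0, 0], "yaw": 0, "hand": 0.05},
    {"dp": [0.17, 0, 0], "yaw": 0, "hand": 0.05},
  ],
)

```text
t: 50.12
tool_pos: [0.3957, -0.1589, 0.3716]
orientation: [0.078, 3.138, -0.002]
contact_force: [0.6, -1.1, -0.5]
grip_width: 0.0501
gripper_force: 0.0
```

Run:
```python
from h import *
plan(.5,0,.4)
img,dep=ctrl.get_image('top'); P=cloud('top',dep)
for y in (-.09,0,.09): mould(P,*spot(y),.103,.125,.048)
for k in range(6):
    a=1.008+k*np.pi/3; mould(P,.5135+.118*np.cos(a),.2845+.118*np.sin(a),.05,.115,.05)
a=cv2.resize(img[120:300,110:470,::-1],(720,360),interpolation=cv2.INTER_CUBIC)
img,_=ctrl.get_image('side'); c=cv2.resize(img[160:230,280:405,::-1],(420,235),interpolation=cv2.INTER_CUBIC)
img,dep=ctrl.get_image('top'); d=cv2.resize(img[180:225,305:350,::-1],(235,235),interpolation=cv2.INTER_CUBIC)
o=np.zeros((600,720,3),np.uint8); o[:360]=a; o[365:,:420]=c; o[365:,430:665]=d; cv2.imwrite('pics/fin.png',o)
```

```text
t 50.1 tcp [ 0.396 -0.159  0.372] dp [-0.0963, 0.1639, -0.0283] yaw None j7 1.85 w 0.05 tilt [ 0.003 -0.001 -1.   ]
mould 257 z 0.1116 [ 554.  -343.6] [51.5 79.6] long yaw 3.09
mould 258 z 0.1114 [ 560.3 -257.3] [52.4 80.2] long yaw 3.091
mould 244 z 0.1114 [ 562.5 -169. ] [49.9 79. ] long yaw 3.119
mould 794 z 0.1026 [576.2 384. ] [97.6 98. ] long yaw 2.673
mould 754 z 0.1026 [457.5 392.7] [99.5 91.9] long yaw 0.235
mould 707 z 0.0969 [388.4 293.9] [97.2 81.3] long yaw 0.937
none
mould 594 z 0.1005 [577.5 174.1] [97.9 76.3] long yaw 0.998
mould 744 z 0.101 [634.5 280.9] [91.2 98.7] long yaw 1.813
```

View pics/fin.png

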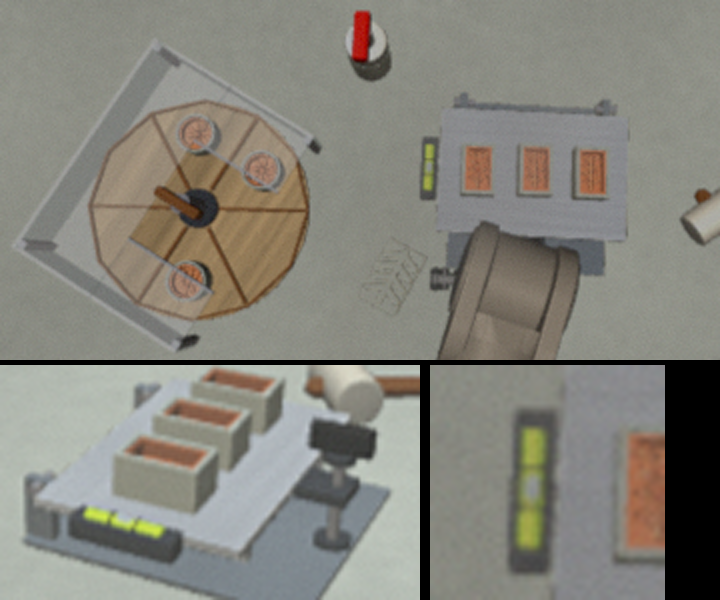

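```bash
python3 -c "
from station import ctrl; print(ctrl.finish_job())"
```

```text
the job is handed in; nothing more can be done
None
```

The job is handed in (no verdict came back). In the last pictures all three oblong moulds stand side by side on the table with the bubble between its marks, all three round moulds sit upright in the stand, and the mallet, spray bottle and ornament look undisturbed.

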